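# Load the strip-magazine loader with its emergency stop latched, gate it, pin it and reset

## Robot

A 6-joint arm with a two-finger parallel gripper is mounted at the origin on the work surface; the furniture and walls round the work are solid. World frame = base frame: x ahead of the robot, y to its left, z up, the work surface at z = 0. Lengths are in mm, angles in rad, forces in N, time in s.
With the tool pointing down it reaches from about 350 to 875 mm from the base axis. Payload 4.2 kg.
Tool frame: the origin (TCP) lies at the very end of the fingers, on their centre line; the grasp point (between the pads) lies 19 mm behind it; z points along the fingers, y is the line along which they close (so a half turn about z gives the same grasp; the last joint's range is limited). The gripper opens to 85 mm and grips with 20 to 120 N. Pads are 22 mm wide; open, the fingers measure 114 mm over their backs; the gripper's body (76 mm by 85 mm) begins 54 mm behind the grasp point. The pads swing forward as they close: fully open they stand 13 mm farther back than shut.
Start: joints at [-0.904, 0.385, 0.008, 0, -1.194, -0.259], TCP at [247.882, -573.719, 231.312] pointing down, gripper open.
Joint ranges: [-3.14, 3.14], [-1.21, 2.06], [-1.07, 1.41], [-3.16, 2.05], [-2.99, -0.16], [-3.1, 3.1]. Speed limits (rad/s): [2.79, 2.79, 3.14, 3.14, 3.14, 3.14].

## Interface

Orientations are given as a unit quaternion [x, y, z, w].
In Python, from bench import arm gives the robot as it stands. The module is installed in compiled form; this text tells all that it offers.
- The arm moves only by the tool drive_tool, never from a script. Its argument "targets" is a list of rows, each a list of 5 numbers: the closure, from -1 (fully open) to 1 (shut), then the shift along the tool's x, y, z in mm, then the turn about the tool's z in degrees. In form: [[grip, tx, ty, tz, roll], ...]. A call has 1 to 12 rows; each row is the pose to reach, as a shift and turn from the pose commanded when the call began, along the tool's axes at that moment; what a row does not reach only later rows make up. A row lasts 1/10 s, in which the tool goes at most 50 mm and 8.59 degrees, less where a joint would pass 70% of its speed; a pose out of reach is approached as far as the arm can. A call with a gripper value outside its range is refused whole. The fingers move at their own pace and stop on an object; the grip force is fixed at half the most. Time passes only in rows, so rows that repeat a pose let the fingers close. It gives the time, the measured TCP pose, the force, the opening and the grip force at its end, in the units of the state.
- arm.read_state(): the state, without advancing time (a new reading comes with each control period).
- arm.get_image(name): name is "scene" or "top" or "wrist"; returns the picture (420x560x3 uint8, blue, green, red); there is no depth.
- arm.camera_params(name): a dict with "fov_y" (degrees; the focal length in pixels is half the picture's height over the tangent of half this angle, whatever the lens; pixels are square), "cx", "cy" (the principal point, pixels), "D" ([k1, k2, p1, p2, k3] as OpenCV has them; the pictures are not rectified), "rvec" (rotation vector, rad) and "tvec" (3), from world to camera coordinates, as OpenCV has them; the wrist camera has in their place "tool_from_camera" (4x4, takes a point from camera to tool coordinates, whose origin is the TCP and whose axes are the flange's). Camera axes: x right, y down, z forward; pixel columns grow to the right and rows downward; lengths in mm; the calibration is good to about 2 mm. A picture is of the moment at which its call begins: read the wrist's pose just before it. camera_params takes no time and is no camera call.
- arm.job_done(): hands the job in; it is judged then, once.
The state is a dict: "clock": time; "joints": joint angles; "joint_vel": joint speeds; "joint_efforts": joint torques, N m; "position": TCP position; "ee_rot": TCP orientation; "contact_force": force on the tool from outside, world axes, zero at the start; "wrist_torque": the same for the moment, N m; "gripper_width": finger opening in mm; "grasp_force": force on a finger pad.
Only numpy, scipy, OpenCV 4.12 (cv2) and the standard library are available. Lean on these libraries where they do the work, as an engineer would, in place of code of your own. Each camera call takes 0.05 s, during which the arm holds its last target. There are 200 camera calls.

## Task

Before reaching into the magazine loader, push its emergency stop button down until it latches; then set every strip magazine that is on the table into a bay of its own in the loader, lengthwise between the rails and flat on the deck (either end forward). Only then swing the folded-down front gate fully upright and push the lock pin all the way through the holes of the gate arm and the loader's bracket, so that the gate is locked. Last, twist the stop knob clockwise so that it pops up again, and leave the jar and the pot beside the work where they stand.

Things in the scene. Friction and masses are not known exactly. Their poses are not given: they have to be found in the camera images.
- stop_top (a point): Emergency stop: grey and yellow box 84 x 84 x 54 mm, fixed on the table, with a red mushroom button (diameter 40 mm) pointing up. This point is the middle of the button's top face, 84 mm above the table when up; the upright rim to grip goes from the top face to 16 mm below it, with 8 mm of free space below it when up.
- stop_button (a joint): How far the button is pushed down, m: 0 = up (running), 0.008 = fully down, where it latches by itself (stopped). It resists with about 4.5 N, gives way past 3 mm and snaps down.
- stop_knob (a joint): How far the same red button is turned clockwise as seen from above, rad, 0 to 1.05. Turning a latched button drives it up: past about 0.7 rad it pops up by itself (8 mm higher; torque under 0.15 N m). A weak spring turns it back to 0 when let go. It counts as turned above 0.5; a straight pull is not the way to reset it.
- bay_1 (a point): Left bay of the fixed magazine loader: an aluminium deck 302 mm wide with three bays, each between two low rails (58 mm apart, 10 mm high, 96 mm long), a backstop 66 mm high behind and a gate in front. The point is the bay's centre on the deck, 10 mm above the table; x to the backstop (face 55 mm away), y to the left, z up. A magazine stands centred on it, its length along x.
- bay_2 (a point): Middle bay, the same, 80 mm to the right (-y) of bay_1. A parts cabinet 170 mm high stands behind and to the left of the loader: come to the bays from in front, not along the cabinet.
- bay_3 (a point): Right bay, the same, 80 mm to the right (-y) of bay_2.
- mag_1_mid (a point): Strip magazine: white box open at both ends with strips inside, 100 mm long (its x), 50 mm wide (its y), 62 mm high, 0.18 to 0.29 kg, standing loose on the table; either end may go forward. This point is its centre, 31 mm above its underside. Some starts have only two magazines: the missing one reads None.
- mag_2_mid (a point): Another magazine like mag_1.
- mag_3_mid (a point): Another magazine like mag_1.
- gate (a joint): Angle of the loader's front gate, rad: 0 = folded forward, lying level towards the robot; 1.57 = fully upright (stop). Let go half-way it falls back; upright it stays, and its handle then reaches 150 mm above the table.
- gate_hinge (a point): Middle of the gate's hinge axis, 66 mm in front of bay_2, 18 mm above the table; x, y, z as in bay_2; the hinge runs along y.
- gate_grip (a point): Middle of the gate's black handle grip (40 mm long, 24 mm wide along the hinge, 16 mm thick), on a stalk at the gate's middle, 110 mm from the hinge axis; the handle ends 22 mm farther out. Lying, it is 18 mm above the table, with 10 mm free below. Held across its width it can turn between the fingers as the gate swings. A crossbar lies 35 mm from the hinge.
- lock_hole (a point): Mouth of the lock hole (15 mm wide) on the outer face of the loader's right-hand bracket, 53 mm above the table. It runs level along +y (to the loader's left) through a bracket plate, the gate's arm and a second plate, 26 mm in all; the arm's hole lines up only when the gate is fully upright. x, y, z as in bay_2. The bracket is 75 mm high; nothing stands outside it.
- pin_tab (a point): Lock pin, loose, of steel, 0.06 kg, lying flat on the table: a flat pull tab 32 mm long (x), 26 mm wide (y), 12 mm thick (z), and from its end in +x a round shank of 12 mm diameter, 42 mm long, with a bullet nose. This point is the tab's centre, on the pin's axis; the shank begins 16 mm from here and the nose ends 58 mm from here. Fully home, the tab's end meets the bracket.
- pin_nose (a point): The end of the pin's nose, on its axis; x points out of the nose.
- flux_jar: Jar, orange with a dark cap, 48 mm across, 50 mm high, right of the loader: not part of the job. Origin under its centre.
- paste_jar: Small white pot with a blue cap, 42 mm across, 34 mm high, in front of the loader: not part of the job. Origin under its centre.

How it is judged (in metres and radians):
On the way, in this order (a step that is already met when the one before it is completed fails the run):
1. the emergency stop button is pushed down and latched (value of joint stop_button above 0.006 m), for 0.2 s.
2. every magazine sits in a bay of the loader, with the stop latched (((x of mag_1_mid in the frame of bay_1 between -0.016 and 0.01 m and y of mag_1_mid in the frame of bay_1 between -0.009 and 0.009 m and z of mag_1_mid in the frame of bay_1 between 0.025 and 0.037 m and angle between the x axis of mag_1_mid and the x axis of bay_1, either way round below 0.17 rad and angle between mag_1_mid's own z axis and vertical below 0.1 rad) or (x of mag_1_mid in the frame of bay_2 between -0.016 and 0.01 m and y of mag_1_mid in the frame of bay_2 between -0.009 and 0.009 m and z of mag_1_mid in the frame of bay_2 between 0.025 and 0.037 m and angle between the x axis of mag_1_mid and the x axis of bay_2, either way round below 0.17 rad and angle between mag_1_mid's own z axis and vertical below 0.1 rad) or (x of mag_1_mid in the frame of bay_3 between -0.016 and 0.01 m and y of mag_1_mid in the frame of bay_3 between -0.009 and 0.009 m and z of mag_1_mid in the frame of bay_3 between 0.025 and 0.037 m and angle between the x axis of mag_1_mid and the x axis of bay_3, either way round below 0.17 rad and angle between mag_1_mid's own z axis and vertical below 0.1 rad)) and ((x of mag_2_mid in the frame of bay_1 between -0.016 and 0.01 m and y of mag_2_mid in the frame of bay_1 between -0.009 and 0.009 m and z of mag_2_mid in the frame of bay_1 between 0.025 and 0.037 m and angle between the x axis of mag_2_mid and the x axis of bay_1, either way round below 0.17 rad and angle between mag_2_mid's own z axis and vertical below 0.1 rad) or (x of mag_2_mid in the frame of bay_2 between -0.016 and 0.01 m and y of mag_2_mid in the frame of bay_2 between -0.009 and 0.009 m and z of mag_2_mid in the frame of bay_2 between 0.025 and 0.037 m and angle between the x axis of mag_2_mid and the x axis of bay_2, either way round below 0.17 rad and angle between mag_2_mid's own z axis and vertical below 0.1 rad) or (x of mag_2_mid in the frame of bay_3 between -0.016 and 0.01 m and y of mag_2_mid in the frame of bay_3 between -0.009 and 0.009 m and z of mag_2_mid in the frame of bay_3 between 0.025 and 0.037 m and angle between the x axis of mag_2_mid and the x axis of bay_3, either way round below 0.17 rad and angle between mag_2_mid's own z axis and vertical below 0.1 rad)) and ((x of mag_3_mid in the frame of bay_1 between -0.016 and 0.01 m and y of mag_3_mid in the frame of bay_1 between -0.009 and 0.009 m and z of mag_3_mid in the frame of bay_1 between 0.025 and 0.037 m and angle between the x axis of mag_3_mid and the x axis of bay_1, either way round below 0.17 rad and angle between mag_3_mid's own z axis and vertical below 0.1 rad) or (x of mag_3_mid in the frame of bay_2 between -0.016 and 0.01 m and y of mag_3_mid in the frame of bay_2 between -0.009 and 0.009 m and z of mag_3_mid in the frame of bay_2 between 0.025 and 0.037 m and angle between the x axis of mag_3_mid and the x axis of bay_2, either way round below 0.17 rad and angle between mag_3_mid's own z axis and vertical below 0.1 rad) or (x of mag_3_mid in the frame of bay_3 between -0.016 and 0.01 m and y of mag_3_mid in the frame of bay_3 between -0.009 and 0.009 m and z of mag_3_mid in the frame of bay_3 between 0.025 and 0.037 m and angle between the x axis of mag_3_mid and the x axis of bay_3, either way round below 0.17 rad and angle between mag_3_mid's own z axis and vertical below 0.1 rad)) and value of joint stop_button above 0.006 m), for 0.3 s.
3. the gate stands upright and the lock pin is fully home, with the stop still latched (value of joint gate above 1.5 rad and y of pin_nose in the frame of lock_hole above 0.036 m and x of pin_nose in the frame of lock_hole between -0.008 and 0.008 m and z of pin_nose in the frame of lock_hole between -0.008 and 0.008 m and angle between the x axis of pin_nose and the y axis of lock_hole, either way round below 0.25 rad and value of joint stop_button above 0.006 m), for 0.3 s.
4. the stop knob is turned clockwise (value of joint stop_knob above 0.5 rad).
At the end, for the whole second after the job is handed in: every magazine sits flat in a bay of its own (within 10 mm of its centre, up to 16 mm towards the gate, square within 10 degrees); the gate is upright (above 1.5 rad); the pin is through arm and bracket, within 6 mm of fully home; the stop button is up (within 3 mm) (((x of mag_1_mid in the frame of bay_1 between -0.016 and 0.01 m and y of mag_1_mid in the frame of bay_1 between -0.009 and 0.009 m and z of mag_1_mid in the frame of bay_1 between 0.025 and 0.037 m and angle between the x axis of mag_1_mid and the x axis of bay_1, either way round below 0.17 rad and angle between mag_1_mid's own z axis and vertical below 0.1 rad) or (x of mag_1_mid in the frame of bay_2 between -0.016 and 0.01 m and y of mag_1_mid in the frame of bay_2 between -0.009 and 0.009 m and z of mag_1_mid in the frame of bay_2 between 0.025 and 0.037 m and angle between the x axis of mag_1_mid and the x axis of bay_2, either way round below 0.17 rad and angle between mag_1_mid's own z axis and vertical below 0.1 rad) or (x of mag_1_mid in the frame of bay_3 between -0.016 and 0.01 m and y of mag_1_mid in the frame of bay_3 between -0.009 and 0.009 m and z of mag_1_mid in the frame of bay_3 between 0.025 and 0.037 m and angle between the x axis of mag_1_mid and the x axis of bay_3, either way round below 0.17 rad and angle between mag_1_mid's own z axis and vertical below 0.1 rad)) and ((x of mag_2_mid in the frame of bay_1 between -0.016 and 0.01 m and y of mag_2_mid in the frame of bay_1 between -0.009 and 0.009 m and z of mag_2_mid in the frame of bay_1 between 0.025 and 0.037 m and angle between the x axis of mag_2_mid and the x axis of bay_1, either way round below 0.17 rad and angle between mag_2_mid's own z axis and vertical below 0.1 rad) or (x of mag_2_mid in the frame of bay_2 between -0.016 and 0.01 m and y of mag_2_mid in the frame of bay_2 between -0.009 and 0.009 m and z of mag_2_mid in the frame of bay_2 between 0.025 and 0.037 m and angle between the x axis of mag_2_mid and the x axis of bay_2, either way round below 0.17 rad and angle between mag_2_mid's own z axis and vertical below 0.1 rad) or (x of mag_2_mid in the frame of bay_3 between -0.016 and 0.01 m and y of mag_2_mid in the frame of bay_3 between -0.009 and 0.009 m and z of mag_2_mid in the frame of bay_3 between 0.025 and 0.037 m and angle between the x axis of mag_2_mid and the x axis of bay_3, either way round below 0.17 rad and angle between mag_2_mid's own z axis and vertical below 0.1 rad)) and ((x of mag_3_mid in the frame of bay_1 between -0.016 and 0.01 m and y of mag_3_mid in the frame of bay_1 between -0.009 and 0.009 m and z of mag_3_mid in the frame of bay_1 between 0.025 and 0.037 m and angle between the x axis of mag_3_mid and the x axis of bay_1, either way round below 0.17 rad and angle between mag_3_mid's own z axis and vertical below 0.1 rad) or (x of mag_3_mid in the frame of bay_2 between -0.016 and 0.01 m and y of mag_3_mid in the frame of bay_2 between -0.009 and 0.009 m and z of mag_3_mid in the frame of bay_2 between 0.025 and 0.037 m and angle between the x axis of mag_3_mid and the x axis of bay_2, either way round below 0.17 rad and angle between mag_3_mid's own z axis and vertical below 0.1 rad) or (x of mag_3_mid in the frame of bay_3 between -0.016 and 0.01 m and y of mag_3_mid in the frame of bay_3 between -0.009 and 0.009 m and z of mag_3_mid in the frame of bay_3 between 0.025 and 0.037 m and angle between the x axis of mag_3_mid and the x axis of bay_3, either way round below 0.17 rad and angle between mag_3_mid's own z axis and vertical below 0.1 rad)) and value of joint gate above 1.5 rad and y of pin_nose in the frame of lock_hole above 0.036 m and x of pin_nose in the frame of lock_hole between -0.008 and 0.008 m and z of pin_nose in the frame of lock_hole between -0.008 and 0.008 m and angle between the x axis of pin_nose and the y axis of lock_hole, either way round below 0.25 rad and value of joint stop_button below 0.003 m); the robot touches nothing.
It fails at once if a magazine is put into the loader, with the gate still down, before the stop is latched (value of joint gate below 0.3 rad and value of joint stop_button below 0.003 m and (distance between any of mag_1_mid, mag_2_mid, mag_3_mid and bay_1 below 0.045 m or distance between any of mag_1_mid, mag_2_mid, mag_3_mid and bay_2 below 0.045 m or distance between any of mag_1_mid, mag_2_mid, mag_3_mid and bay_3 below 0.045 m)).
It fails at once if the gate is swung while the stop is not latched (value of joint gate between 0.3 and 1.2 rad and value of joint stop_button below 0.003 m).
It fails at once if the flux jar or the paste pot is shoved away by more than 6 cm or tipped over (distance of any of flux_jar, paste_jar from where it was at the start of the episode above 0.06 m or angle between any of flux_jar, paste_jar's own z axis and vertical above 0.6 rad).
Of mag_1, mag_2, mag_3 only 2 to 3 are there at a start; the rules pass over those that are not, and their reading is None.
At some moment in a run one of mag_1, mag_2, mag_3 may be knocked a few centimetres aside while the robot is not near it.
Once in a run the grip may slacken for a moment while it holds something.
It also fails if it takes over 210 s, if anything falls off the work surface, if the arm or the gripper's body presses on something with over 40 N, if the wrist force passes 120 N, or if a joint passes its speed limit or range.

## Working session

There is one attempt and no reset: what is moved stays moved. The work goes in short steps, Python scripts to look and compute and a tool call to move; the robot and the scene stay as the last step left them, time stands still between calls to the robot, and variables do not carry over. Pictures are saved under pics/ and viewed, at most 14 in all, crops included, and the job is handed in when it is done.

Besides the shell and the picture viewer there is one more tool, called after "Request:" by a JSON object that holds its "op" and its "data", one argument or row to a line. drive_tool: Moves the arm, as the interface text tells. Its arguments: {"type":"object","properties":{"targets":{"type":"array","items":{"type":"array","items":{"type":"number"}}}},"required":["targets"]}

```bash
mkdir -p pics; cat > h.py <<'E'
import numpy as np, cv2
from bench import arm
from scipy.spatial.transform import Rotation as R
def K(p):
    f=210/np.tan(np.radians(p['fov_y']/2)); return np.array([[f,0,p['cx']],[0,f,p['cy']],[0,0,1.]])
def cam(name,st=None):
    p=arm.camera_params(name)
    if name=='wrist':
        st=st or arm.read_state(); T=np.eye(4); T[:3,:3]=R.from_quat(st['ee_rot']).as_matrix(); T[:3,3]=st['position']
        M=T@np.array(p['tool_from_camera']); return p,M[:3,:3],M[:3,3]
    Rm=cv2.Rodrigues(np.array(p['rvec'],float))[0]; return p,Rm.T,-Rm.T@np.array(p['tvec'],float).ravel()
def ray(c,uv):
    p,Rw,o=c; q=cv2.undistortPoints(np.array(uv,float).reshape(-1,1,2),K(p),np.array(p['D'],float)).reshape(-1,2)
    return o,(Rw@np.c_[q,np.ones(len(q))].T).T
def onz(c,uv,z):
    o,d=ray(c,uv); t=(z-o[2])/d[:,2]; return o+t[:,None]*d
def proj(c,P):
    p,Rw,o=c; X=(np.array(P,float).reshape(-1,3)-o)@Rw
    return cv2.projectPoints(X,np.zeros(3),np.zeros(3),K(p),np.array(p['D'],float))[0].reshape(-1,2)
def snap(name,fn=None):
    st=arm.read_state(); c=cam(name,st); im=arm.get_image(name)
    if fn: cv2.imwrite('pics/'+fn,im)
    return c,im
E
python3 - <<'E'
from h import *
s=arm.read_state(); print({k:np.round(v,3) for k,v in s.items()}); print(R.from_quat(s['ee_rot']).as_matrix().round(3))
for n in('scene','top','wrist'):
    c,im=snap(n,n+'0.png'); print(n,c[2].round(0),c[1].round(2).tolist(),c[0]['fov_y'],c[0]['D'])
print(arm.camera_params('wrist')['tool_from_camera'])
E
```

```text
{'clock': np.float64(0.0), 'joints': array([-9.040e-01,  3.860e-01,  7.000e-03, -1.000e-03, -1.194e+00,
       -2.590e-01]), 'joint_vel': array([-0.   , -0.001,  0.002, -0.   , -0.   , -0.001]), 'joint_efforts': array([ 0.0000e+00, -3.9229e+01,  1.8840e+01,  4.1860e+00, -5.0000e-03,
       -0.0000e+00]), 'position': array([ 247.668, -573.194,  230.209]), 'ee_rot': array([-0.202,  0.979,  0.001, -0.   ]), 'contact_force': array([0.702, 0.079, 0.274]), 'wrist_torque': array([ 0.013,  0.022, -0.017]), 'grasp_force': np.float64(0.0), 'gripper_width': np.float64(85.42)}
[[-0.918 -0.396 -0.001]
 [-0.396  0.918  0.002]
 [ 0.     0.002 -1.   ]]
scene [-86. 464. 828.] [[-0.62, -0.56, 0.55], [-0.79, 0.42, -0.45], [0.02, -0.71, -0.7]] 55.579608116443396 [0.00159124 0.         0.         0.         0.        ]
top [ 301.  -27. 1540.] [[-0.01, -0.99, 0.15], [-1.0, 0.01, 0.02], [-0.02, -0.15, -0.99]] 43.02142473161332 [-0.15814108  0.          0.          0.          0.        ]
wrist [ 173. -606.  373.] [[-0.4, 0.87, 0.29], [0.92, 0.38, 0.13], [0.0, 0.32, -0.95]] 59.185726518960564 [-0.05972016  0.          0.          0.          0.        ]
[[ 2.38146322e-04 -9.48868966e-01 -3.15670125e-01  8.11664345e+01]
 [ 9.99999969e-01  2.03743503e-04  1.41985016e-04 -3.76957755e-02]
 [-7.04094380e-05 -3.15670149e-01  9.48868986e-01 -1.42566237e+02]
 [ 0.00000000e+00  0.00000000e+00  0.00000000e+00  1.00000000e+00]]
```

View pics/top0.png

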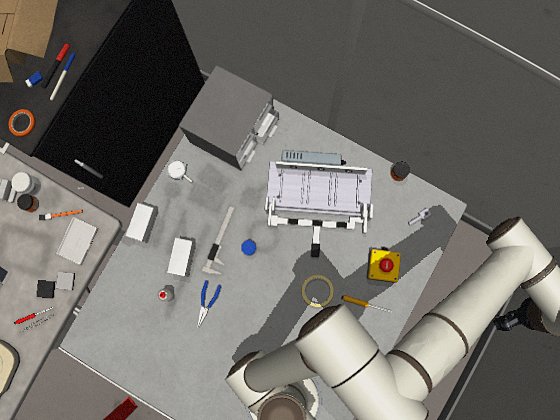

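View pics/scene0.png

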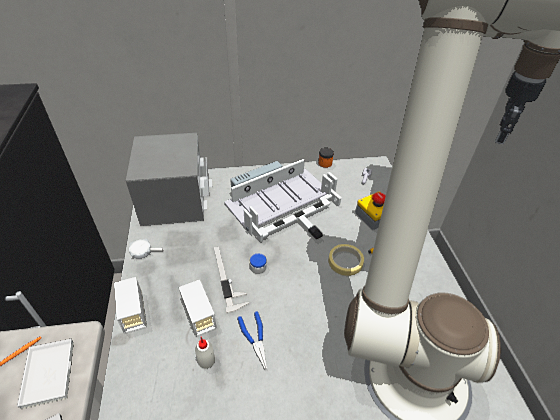

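The top view shows two magazines at about (140,222) and (180,256). The loader is near (318,190) with its handle at (316,243), the stop is at (386,265) and the pin at (420,216). Next I measure.

```bash
python3 - <<'E'
from h import *
im=cv2.imread('pics/top0.png'); c=cam('top'); hsv=cv2.cvtColor(im,cv2.COLOR_BGR2HSV)
def blobs(m,x0,y0,x1,y1,mn=30):
    k=np.zeros_like(m); k[y0:y1,x0:x1]=m[y0:y1,x0:x1]
    return [q for q in cv2.findContours(k,cv2.RETR_EXTERNAL,cv2.CHAIN_APPROX_NONE)[0] if cv2.contourArea(q)>=mn]
red=((hsv[...,0]<8)|(hsv[...,0]>172))&(hsv[...,1]>150)&(hsv[...,2]>90)
for q in blobs(red.astype(np.uint8),365,240,410,290): (u,v),r=cv2.minEnclosingCircle(q); print('stop',u,v,r,onz(c,[u,v],84),onz(c,[[u-r,v],[u+r,v]],84)[:,1])
yel=(hsv[...,0]>20)&(hsv[...,0]<35)&(hsv[...,1]>150)
for q in blobs(yel.astype(np.uint8),360,240,410,290): b=cv2.boxPoints(cv2.minAreaRect(q)); print('box',onz(c,b,54).round(0).tolist())
wh=(im.min(2)>215).astype(np.uint8)
for q in blobs(wh,110,190,205,290,200):
    r=cv2.minAreaRect(q); b=cv2.boxPoints(r); P=onz(c,b,62); print('mag',P.mean(0).round(1),np.linalg.norm(P[1]-P[0]),np.linalg.norm(P[2]-P[1]),P[:,:2].round(0).tolist())
blue=(hsv[...,0]>100)&(hsv[...,0]<128)&(hsv[...,1]>150)
for q in blobs(blue.astype(np.uint8),235,230,265,262): (u,v),r=cv2.minEnclosingCircle(q); print('pot',onz(c,[u,v],34))
print('jar',onz(c,[400,170],50),'pin',onz(c,[[420,216]],6),'grip',onz(c,[[316,243]],18))
a=cv2.resize(im[140:270,255:365],None,fx=5,fy=4.6,interpolation=cv2.INTER_CUBIC); b=cv2.resize(im[200:235,400:440],(240,210),interpolation=cv2.INTER_CUBIC)
o=np.zeros((598,795,3),np.uint8); o[:598,:550]=a; o[:210,555:]=b; cv2.imwrite('pics/crop1.png',o)
E
```

```text
stop 386.3488464355469 264.5581359863281 6.966176986694336 [[ 377.77633619 -286.94101206   84.        ]] [-267.73633644 -306.18464673]
box [[340.0, -239.0, 54.0], [425.0, -250.0, 54.0], [415.0, -333.0, 54.0], [331.0, -322.0, 54.0]]
mag [406.4 286.4  62. ] 98.33642147430848 49.29601394781311 [[364.0, 321.0], [460.0, 300.0], [449.0, 252.0], [353.0, 273.0]]
mag [506.5 405.8  62. ] 97.43551454249707 48.86027411101308 [[468.0, 443.0], [561.0, 415.0], [545.0, 368.0], [453.0, 397.0]]
pot [[434.40578798  94.15351755  34.        ]]
jar [[ 650.25163512 -342.53718415   50.        ]] pin [[ 522.27437195 -405.19957432    6.        ]] grip [[445.52613538 -98.1991995   18.        ]]
```

View pics/crop1.png

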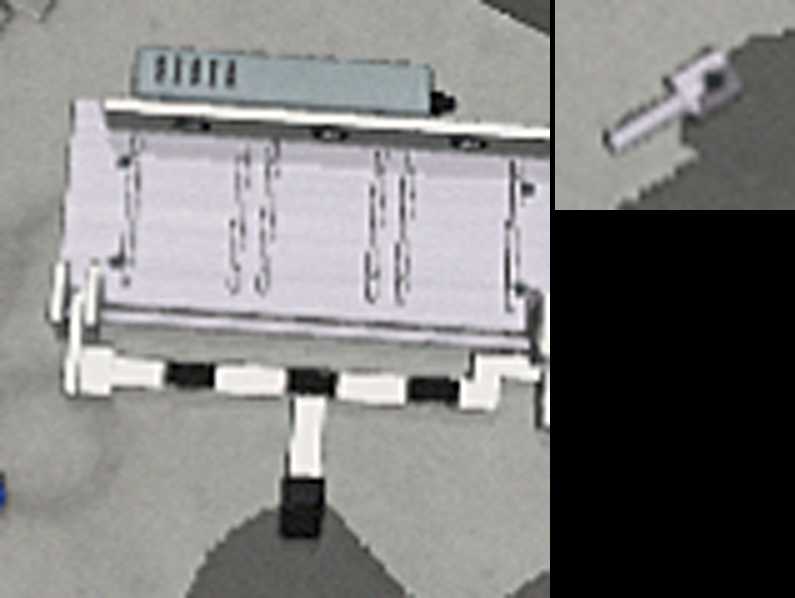

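```bash
cat >> h.py <<'E'
def plan(x,y,z,yaw=None,s=None):
    """yaw: world angle (deg) of closing axis, mod 180"""
    s=s or arm.read_state(); M=R.from_quat(s['ee_rot']).as_matrix(); t=M.T@(np.array([x,y,z])-s['position'])
    cur=np.degrees(np.arctan2(M[1,1],M[0,1])); r=0 if yaw is None else -((yaw-cur+90)%180-90)
    print('plan',t.round(1),'roll',round(r,2),'cur yaw',round(cur,2),'j6',round(float(s['joints'][5]),2))
E
python3 -c "
from h import *; plan(378,-287,200)"
```

```text
plan [-233.2  211.2   30.8] roll 0 cur yaw 113.36 j6 -0.26
```

Request:
{"op": "drive_tool", "data": {
  "targets": [
    [1,-33,30,4,0],
    [1,-66,60,8,0],
    [1,-99,90,12,0],
    [1,-132,120,16,0],
    [1,-165,150,20,0],
    [1,-198,180,24,0],
    [1,-220,200,28,0],
    [1,-233,211,31,0],
    [1,-233,211,31,0],
    [1,-233,211,31,0]
  ]
}}

```text
clock: 1.15
position: [378.1, -287.5, 200.3]
ee_rot: [-0.203, 0.979, 0.0, -0.0]
contact_force: [-0.0, 0.4, 0.5]
gripper_width: -0.2
grasp_force: 0.0
```

```bash
python3 - <<'E'
from h import *
s=arm.read_state(); print(s['position'].round(1),s['gripper_width'],s['clock'])
c,im=snap('wrist','w1.png'); hsv=cv2.cvtColor(im,cv2.COLOR_BGR2HSV)
red=(((hsv[...,0]<8)|(hsv[...,0]>172))&(hsv[...,1]>150)&(hsv[...,2]>90)).astype(np.uint8)
q=max(cv2.findContours(red,0,1)[0],key=cv2.contourArea); print(cv2.minEnclosingCircle(q),onz(c,cv2.minEnclosingCircle(q)[0],84), proj(c,[[377.8,-287,84]]))
snap('top','top1.png')
E
```

```text
[ 378.1 -287.5  200.3] -0.24578446468487905 1.15
((278.1910705566406, 203.39430236816406), 26.857070922851562) [[ 375.79638151 -289.15090692   84.        ]] [[279.79756474 206.90990352]]
```

View pics/w1.png

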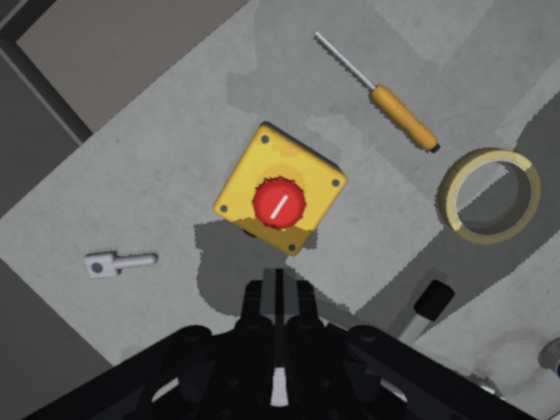

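The wrist view shows the stop button at (278,203), the pin at (120,264) and the gate handle at (434,298). Now I press the button.

Request:
{"op": "drive_tool", "data": {
  "targets": [
    [1,0,0,45,0],
    [1,0,0,90,0],
    [1,0,0,108,0],
    [1,0,0,113,0],
    [1,0,0,116,0],
    [1,0,0,119,0],
    [1,0,0,121,0],
    [1,0,0,122,0],
    [1,0,0,122,0],
    [1,0,0,122,0]
  ]
}}

```text
clock: 2.25
position: [378.4, -287.7, 78.7]
ee_rot: [-0.203, 0.979, -0.0, 0.0]
contact_force: [0.6, 0.8, -0.1]
gripper_width: -0.1
grasp_force: 0.0
```

Request:
{"op": "drive_tool", "data": {
  "targets": [
    [1,0,0,2,0],
    [1,0,0,3,0],
    [1,0,0,3.5,0],
    [1,0,0,3.5,0]
  ]
}}

```text
clock: 2.65
position: [378.3, -287.7, 75.9]
ee_rot: [-0.203, 0.979, -0.0, 0.0]
contact_force: [-1.3, 1.8, 8.9]
gripper_width: -0.3
grasp_force: 4.5
```

```bash
python3 -c "
from h import *; plan(500,-110,270,90)"
```

```text
plan [-182.2  114.6 -194.2] roll 23.41 cur yaw 113.41 j6 -0.86
```

Request:
{"op": "drive_tool", "data": {
  "targets": [
    [1,0,0,-45,0],
    [1,-10,5,-90,4],
    [1,-40,25,-120,8],
    [1,-75,50,-145,12],
    [1,-110,70,-165,16],
    [1,-145,90,-180,20],
    [1,-170,107,-190,23],
    [-1,-182,115,-194,23.4],
    [-1,-182,115,-194,23.4],
    [-1,-182,115,-194,23.4],
    [-1,-182,115,-194,23.4]
  ]
}}

```text
clock: 3.75
position: [498.8, -110.4, 268.2]
ee_rot: [0.001, 1.0, 0.0, -0.001]
contact_force: [-0.3, -0.3, -0.1]
gripper_width: 57.8
grasp_force: 0.0
```

```bash
python3 - <<'E'
from h import *
s=arm.read_state(); print(s['position'].round(1),s['gripper_width'],s['clock'])
c,im=snap('wrist'); cv2.imwrite('pics/w2.png',cv2.resize(im,(800,600)));cv2.imwrite('pics/w2raw.png',im)
import pickle; pickle.dump((c[0],c[1],c[2]),open('w2.pkl','wb'))
E
```

```text
[ 498.8 -110.4  268.2] 57.78527224999715 3.75
```

View pics/w2.png

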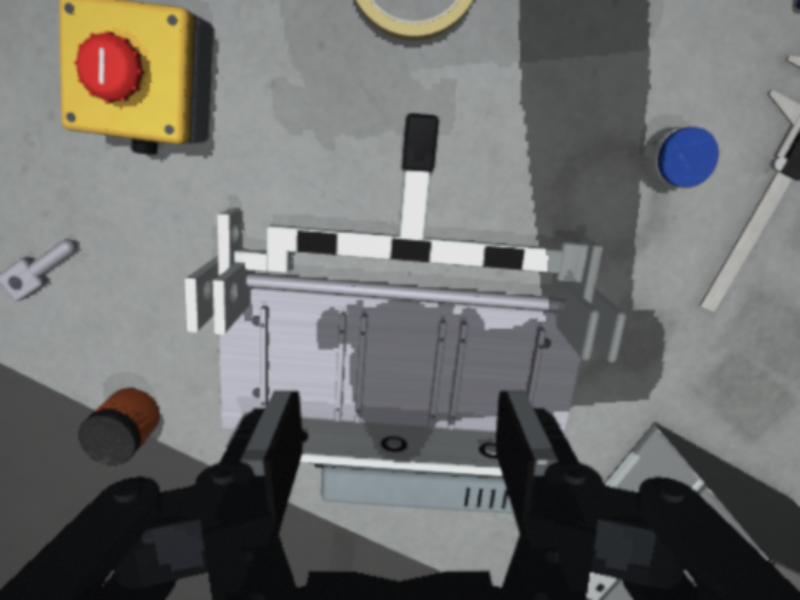

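```bash
python3 - <<'E'
from h import *; import pickle
c=pickle.load(open('w2.pkl','rb')); s=.7
f=lambda l,z:print(onz(c,np.array(l)*s,z)[:,:2].round(1).tolist())
for z in(15,): 
  for l in ([(266,308),(265,402)],[(343,315),(338,418)],[(364,315),(358,420)],[(443,320),(434,422)],[(462,323),(453,424)],[(542,330),(530,410)]): f(l,z)
print('handle');f([(406,114),(438,116),(435,172),(404,170)],26)
print('bar blacks');f([(317,243),(411,250),(504,258)],22)
print('hinge rod');f([(250,281),(400,290),(555,303)],22)
print('stop');f([(108,68)],76)
# wrist raw: edges crop
im=cv2.imread('pics/w2raw.png')
g=cv2.cvtColor(im,cv2.COLOR_BGR2GRAY)
hsv=cv2.cvtColor(im,cv2.COLOR_BGR2HSV)
m=((g<60)).astype(np.uint8); m[:75]=0;m[125:]=0;m[:,:270]=0;m[:,320:]=0
q=max(cv2.findContours(m,0,1)[0],key=cv2.contourArea); r=cv2.minAreaRect(q);P=onz(c,cv2.boxPoints(r),26);print(P.round(1).tolist(),P.mean(0))
o=cv2.resize(im[140:300,125:325],(800,640)[:2],interpolation=cv2.INTER_CUBIC)[:600]; cv2.imwrite('pics/c2.png',o)
E
```

```text
[[551.5, -215.7], [635.4, -223.5]]
[[557.4, -154.6], [650.6, -162.2]]
[[557.4, -137.9], [652.5, -145.2]]
[[561.7, -75.0], [654.5, -80.2]]
[[564.3, -59.7], [656.5, -63.9]]
[[570.5, 5.2], [643.3, 1.3]]
handle
[[406.5, -105.1], [407.8, -83.0], [445.8, -84.4], [444.4, -106.4]]
bar blacks
[[497.8, -171.4], [503.3, -101.0], [509.5, -30.7]]
hinge rod
[[527.2, -224.5], [534.6, -109.3], [545.3, 11.4]]
stop
[[379.3, -284.1]]
[[443.2, -108.8, 26.0], [405.4, -104.9, 26.0], [407.5, -83.0, 26.0], [445.4, -86.2, 26.0]] [425.37483436 -95.72230409  26.        ]
```

View pics/c2.png

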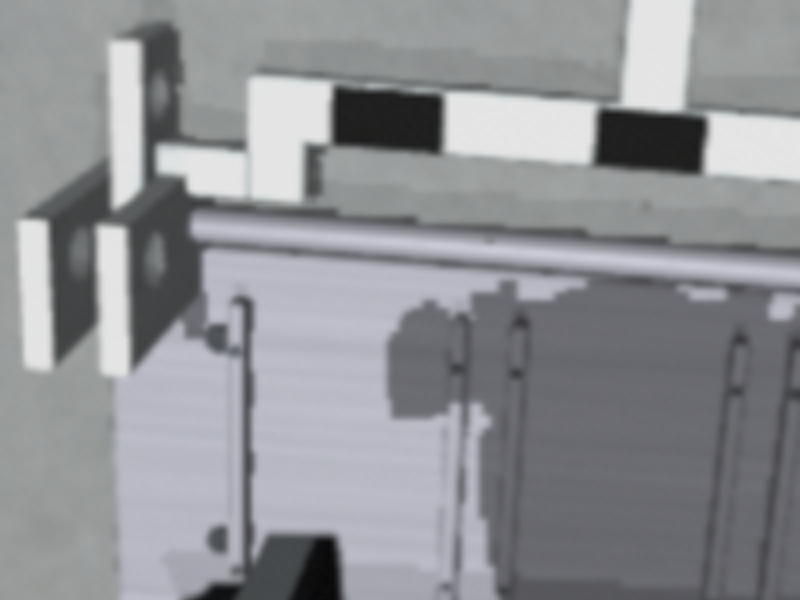

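The crop shows the bracket plates with holes at the left, near (45,260) and (150,250), plus the hinge rod, crossbar and rails. I cross-check the loader with the top view.

```bash
python3 - <<'E'
from h import *
im=cv2.imread('pics/top0.png'); c=cam('top'); g=cv2.cvtColor(im,cv2.COLOR_BGR2GRAY)
m=(g<55).astype(np.uint8); m[:240]=0;m[262:]=0;m[:,:306]=0;m[:,324:]=0
q=max(cv2.findContours(m,0,1)[0],key=cv2.contourArea);P=onz(c,cv2.boxPoints(cv2.minAreaRect(q)),26);print(P[:,:2].round(1).tolist(),P.mean(0))
m=(g<70).astype(np.uint8); m[:217]=0;m[230:]=0;m[:,:275]=0;m[:,360:]=0
for q in cv2.findContours(m,0,1)[0]:
  if cv2.contourArea(q)>8: print('bar',onz(c,cv2.minAreaRect(q)[0],22).round(1),cv2.contourArea(q))
s=lambda u,v:(255+u/5,140+v/4.6)
print(onz(c,[s(239,150),s(234,290),s(274,150),s(263,290),s(380,155),s(371,300),s(408,155),s(402,300),s(132,150),s(515,165),s(511,305)],20)[:,:2].round(1).tolist())
E
```

```text
[[407.8, -83.0], [444.9, -83.6], [444.7, -106.4], [407.6, -105.8]] [426.24770787 -94.68939039  26.        ]
bar [[ 497.7 -172.2   22. ]] 36.5
bar [[ 502.8 -101.8   22. ]] 35.5
bar [[509.3 -31.5  22. ]] 33.0
[[651.9, -63.1], [561.7, -59.0], [651.7, -83.6], [561.5, -75.8], [647.8, -145.4], [554.5, -138.1], [647.6, -161.8], [554.3, -156.1], [652.6, -0.6], [640.6, -224.3], [550.5, -219.2]]
```

```bash
python3 -c "
from h import *; plan(406.4,286.4,160,77.7)"
```

```text
plan [ 92.9 396.8 108.4] roll 12.21 cur yaw 89.91 j6 -1.67
```

Request:
{"op": "drive_tool", "data": {
  "targets": [
    [-1,10,45,10,1],
    [-1,20,88,20,3],
    [-1,30,131,30,4],
    [-1,41,174,40,6],
    [-1,51,218,52,7],
    [-1,61,262,64,8],
    [-1,72,306,76,10],
    [-1,82,350,90,11],
    [-1,93,385,102,12.2],
    [-1,93,397,108,12.2],
    [-1,93,397,108,12.2]
  ]
}}

```text
clock: 4.9
position: [406.6, 287.4, 159.8]
ee_rot: [0.106, 0.994, -0.001, -0.001]
contact_force: [-0.7, 0.3, 0.5]
gripper_width: 85.5
grasp_force: 0.0
```

```bash
cat >> h.py <<'E'
def whites(c,im,z,box,th=200,mn=200):
    m=(im.min(2)>th).astype(np.uint8); k=np.zeros_like(m); x0,y0,x1,y1=box; k[y0:y1,x0:x1]=m[y0:y1,x0:x1]
    for q in cv2.findContours(k,0,1)[0]:
        if cv2.contourArea(q)<mn: continue
        P=onz(c,cv2.boxPoints(cv2.minAreaRect(q)),z)[:,:2]; a,b=P[1]-P[0],P[2]-P[1]
        if np.hypot(*a)<np.hypot(*b): a,b=b,a
        print('white',P.mean(0).round(1),'L',np.hypot(*a).round(1),'W',np.hypot(*b).round(1),'yaw',round(float((np.degrees(np.arctan2(a[1],a[0]))+90)%180-90),2))
E
python3 - <<'E'
from h import *
s=arm.read_state(); print(s['position'].round(1),s['clock'],s['joints'].round(2))
c,im=snap('top','top2.png'); whites(c,im,62,(100,180,205,300),215)
c,im=snap('wrist','w3.png'); whites(c,im,62,(0,0,560,420),215,1500)
plan(406.4,286.4,25,77.7)
E
```

```text
[406.6 287.4 159.8] 4.9 [ 0.94  0.24 -0.4   0.   -0.93 -2.72]
white [367.3 477.4] L 84.6 W 43.2 yaw -32.99
white [530.6 397.3] L 47.0 W 46.1 yaw 71.34
white [493.7 407.4] L 79.7 W 48.4 yaw -21.51
white [391.9 289.2] L 69.5 W 47.5 yaw -8.43
plan [  0.7   0.2 135.9] roll 0.02 cur yaw 77.72 j6 -2.72
```

View pics/w3.png

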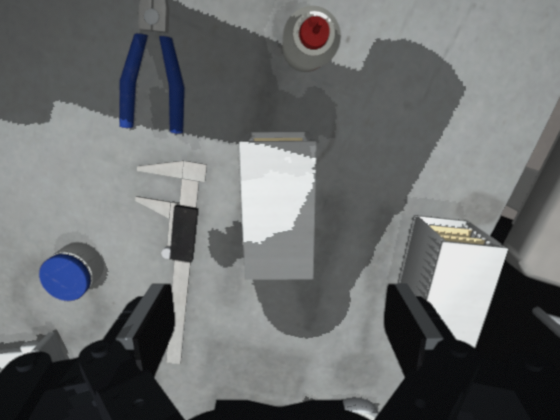

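```bash
python3 - <<'E'
from h import *
c=cam('wrist'); P=onz(c,[(239,142),(316,142),(314,279),(246,279)],62)[:,:2]; print(P.round(1).tolist(),P.mean(0))
Q=onz(c,[(421,219),(466,220),(506,249)],62)[:,:2]; print(Q.round(1).tolist())
E
```

```text
[[353.1, 271.2], [363.7, 320.0], [461.2, 300.5], [450.6, 251.8]] [407.15645625 285.89359646]
[[431.3, 382.2], [438.9, 413.7], [468.1, 442.1]]
```

The wrist view shows magazine A with its top corners at (239,142) to (314,279), partly in shadow. That agrees with the top view to within 1 mm, so I grasp it.

Request:
{"op": "drive_tool", "data": {
  "targets": [
    [-1,0,0,45,0],
    [-1,0,0,90,0],
    [-1,0,0,120,0],
    [-1,0,0,135,0],
    [-1,0,0,135,0],
    [0.3,0,0,135,0],
    [0.3,0,0,135,0],
    [1,0,0,135,0],
    [1,0,0,135,0],
    [1,0,0,135,0],
    [1,0,0,135,0]
  ]
}}

```text
clock: 6.1
position: [407.6, 287.6, 27.6]
ee_rot: [0.106, 0.994, 0.001, 0.001]
contact_force: [-0.4, -1.7, 6.7]
gripper_width: 49.4
grasp_force: 63.8
```

Request:
{"op": "drive_tool", "data": {
  "targets": [
    [1,0,0,-30,0],
    [1,0,0,-70,0],
    [1,0,0,-110,0],
    [1,0,0,-135,0],
    [1,0,0,-135,0]
  ]
}}

```text
clock: 6.6
position: [408.3, 289.1, 165.1]
ee_rot: [0.106, 0.994, 0.004, 0.003]
contact_force: [0.4, 1.4, -2.1]
gripper_width: 49.4
grasp_force: 63.3
```

```bash
python3 -c "
from h import *; print(arm.read_state()['gripper_width']);plan(592,-188.9,160,85.5)"
```

```text
49.445309533329905
plan [-280.5 -428.4    2.6] roll -7.7 cur yaw 77.8 j6 -2.73
```

Request:
{"op": "drive_tool", "data": {
  "targets": [
    [1,-10,-16,0,0],
    [1,-33,-50,0,-1],
    [1,-60,-92,0,-1.5],
    [1,-88,-134,0,-2],
    [1,-116,-177,0,-3],
    [1,-144,-220,0,-4],
    [1,-172,-263,0,-5],
    [1,-200,-306,0,-6],
    [1,-228,-349,0,-7],
    [1,-255,-390,0,-7.7],
    [1,-273,-418,0,-7.7],
    [1,-280,-428,0,-7.7]
  ]
}}

```text
clock: 7.8
position: [589.4, -193.7, 158.3]
ee_rot: [0.042, 0.999, 0.0, -0.001]
contact_force: [-1.0, 0.4, -3.3]
gripper_width: 49.4
grasp_force: 67.2
```

Request:
{"op": "drive_tool", "data": {
  "targets": [
    [1,0,0,0,0],
    [1,0,0,0,0],
    [1,0,0,0,0]
  ]
}}

```text
clock: 8.1
position: [589.1, -189.1, 160.3]
ee_rot: [0.039, 0.999, 0.0, -0.001]
contact_force: [1.2, -0.7, -2.7]
gripper_width: 49.0
grasp_force: 67.2
```

```bash
python3 -c "
from h import *; s=arm.read_state();print(s['gripper_width'],s['position']);c,im=snap('wrist','w4.png');plan(592,-188.9,40,85.5)
c,im=snap('top','top3.png'); whites(c,im,62,(100,180,205,300),215)"
```

```text
49.038427465464764 [ 589.07949489 -189.05739313  160.33843255]
plan [ -2.7   0.3 120.7] roll 0.06 cur yaw 85.56 j6 -1.6
white [506.6 405.5] L 97.4 W 47.5 yaw -17.79
```

View pics/w4.png

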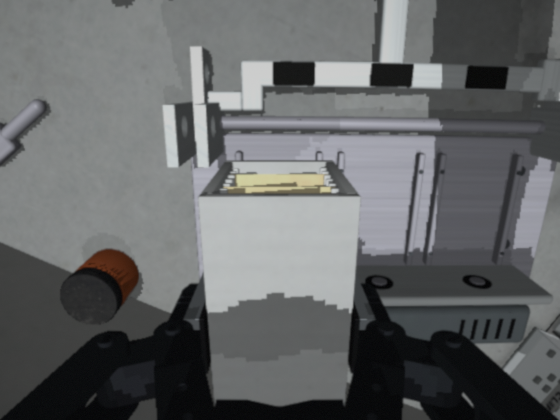

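Request:
{"op": "drive_tool", "data": {
  "targets": [
    [1,-3,0,20,0],
    [1,-3,0,50,0],
    [1,-3,0,80,0],
    [1,-3,0,100,0],
    [1,-3,0,110,0],
    [1,-3,0,116,0],
    [1,-3,0,119,0],
    [1,-3,0,121,0],
    [1,-3,0,121,0]
  ]
}}

```text
clock: 9.1
position: [593.2, -190.7, 40.6]
ee_rot: [0.039, 0.999, -0.0, 0.001]
contact_force: [-0.1, -0.2, -1.4]
gripper_width: 49.6
grasp_force: 67.4
```

Request:
{"op": "drive_tool", "data": {
  "targets": [
    [1,0,1,1,0],
    [1,0,1,2,0],
    [1,0,1,3,0],
    [1,0,1,3,0]
  ]
}}

```text
clock: 9.5
position: [593.1, -189.7, 37.7]
ee_rot: [0.039, 0.999, -0.0, 0.0]
contact_force: [-0.6, 0.0, 2.9]
gripper_width: 49.6
grasp_force: 67.7
```

Request:
{"op": "drive_tool", "data": {
  "targets": [
    [-0.5,0,0,2,0],
    [-0.5,0,0,2,0],
    [-0.5,0,0,2,0],
    [-0.5,0,0,-20,0],
    [-0.5,0,0,-60,0],
    [-0.5,0,0,-105,0],
    [-0.5,0,0,-140,0],
    [-0.5,0,0,-140,0]
  ]
}}

```text
clock: 10.3
position: [596.3, -190.5, 183.6]
ee_rot: [0.039, 0.999, -0.001, 0.006]
contact_force: [0.3, -0.0, -0.1]
gripper_width: 64.3
grasp_force: 0.0
```

```bash
python3 -c "
from h import *; s=arm.read_state();print(s['gripper_width'],s['position']);c,im=snap('wrist','w5.png');whites(c,im,72,(150,100,420,400),180,1500)
c,im=snap('top','top4.png'); whites(c,im,62,(100,180,205,300),215); plan(506.6,405.6,180,73.0)"
```

```text
64.33834004857678 [ 596.29918274 -190.49665809  183.60172543]
white [ 580.2 -189.1] L 74.3 W 52.0 yaw -2.54
white [ 557.3 -229.3] L 77.5 W 25.2 yaw -3.96
white [506.4 405.4] L 97.4 W 47.9 yaw -17.1
plan [133.4 586.4  -2.3] roll 12.45 cur yaw 85.45 j6 -1.6
```

Request:
{"op": "drive_tool", "data": {
  "targets": [
    [-1,35,10,-10,0],
    [-1,75,35,-20,1],
    [-1,105,70,-30,2],
    [-1,120,115,-30,3],
    [-1,130,160,-30,4],
    [-1,140,208,-30,5],
    [-1,145,256,-30,6],
    [-1,145,305,-30,7],
    [-1,145,354,-30,8],
    [-1,140,403,-30,9],
    [-1,138,450,-25,10],
    [-1,135,496,-20,11]
  ]
}}

```text
clock: 11.6
position: [496.6, 317.0, 194.8]
ee_rot: [0.135, 0.991, -0.001, -0.001]
contact_force: [0.5, -0.1, 1.3]
gripper_width: 85.6
grasp_force: 0.0
```

Request:
{"op": "drive_tool", "data": {
  "targets": [
    [-1,0,40,0,0.7],
    [-1,0,75,10,1.4],
    [-1,0,90,18,1.4],
    [-1,0,90,18,1.4],
    [-1,0,90,18,1.4]
  ]
}}

```text
clock: 12.1
position: [520.9, 401.0, 177.2]
ee_rot: [0.147, 0.989, -0.002, -0.001]
contact_force: [-0.4, -1.0, -0.1]
gripper_width: 85.4
grasp_force: 0.0
```

```bash
python3 -c "
from h import *; s=arm.read_state();print(s['gripper_width'],s['position'],s['joints'].round(2));c,im=snap('wrist','w6.png');whites(c,im,62,(150,50,420,330),150,1500)
plan(506.6,405.6,25,73.0)"
```

```text
85.42299700474128 [520.92562534 400.99288367 177.18906096] [ 0.9   0.48  0.02 -0.   -1.12 -2.77]
white [530.4 361.1] L 171.3 W 113.5 yaw -23.34
white [478.9 493.6] L 81.6 W 36.1 yaw -10.84
plan [ 15.3   0.6 153.2] roll 0.03 cur yaw 73.03 j6 -2.77
```

View pics/w6.png

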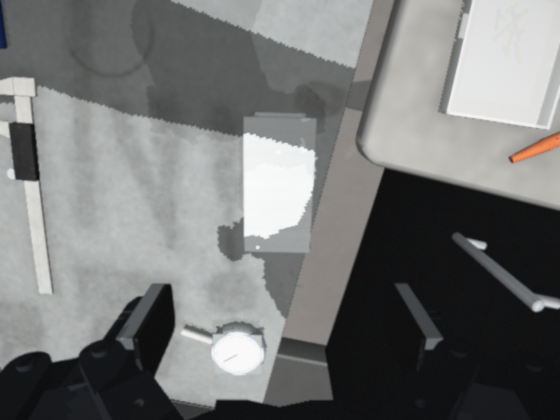

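```bash
python3 - <<'E'
from h import *
c=cam('wrist'); P=onz(c,[(243,117),(316,120),(311,252),(244,251)],62)[:,:2]; print(P.round(1).tolist(),P.mean(0))
E
```

```text
[[452.4, 395.9], [468.9, 443.0], [562.7, 413.6], [547.0, 364.8]] [507.74502955 404.33021539]
```

Request:
{"op": "drive_tool", "data": {
  "targets": [
    [-1,15,0,40,0],
    [-1,15,0,85,0],
    [-1,15,0,125,0],
    [-1,15,0,145,0],
    [-1,15,0,151,0],
    [0.3,15,0,151,0],
    [0.3,15,0,151,0],
    [1,15,0,151,0],
    [1,15,0,151,0],
    [1,15,0,151,0],
    [1,15,0,151,0]
  ]
}}

```text
clock: 13.25
position: [508.3, 407.5, 30.4]
ee_rot: [0.147, 0.989, 0.001, 0.001]
contact_force: [-0.1, -1.5, 7.2]
gripper_width: 49.7
grasp_force: 64.9
```

Request:
{"op": "drive_tool", "data": {
  "targets": [
    [1,0,0,-20,0],
    [1,0,0,-60,0],
    [1,0,0,-100,0],
    [1,0,0,-135,0],
    [1,0,0,-150,0],
    [1,0,0,-150,0],
    [1,0,0,-150,0]
  ]
}}

```text
clock: 13.95
position: [506.4, 406.1, 176.9]
ee_rot: [0.147, 0.989, -0.0, -0.001]
contact_force: [0.0, 0.1, -2.7]
gripper_width: 49.1
grasp_force: 64.0
```

```bash
python3 -c "
from h import *; print(arm.read_state()['gripper_width']);plan(599,-109.0,175,85.5)"
```

```text
49.05868187577553
plan [-238.9 -465.7    1.9] roll -12.46 cur yaw 73.04 j6 -2.79
```

Request:
{"op": "drive_tool", "data": {
  "targets": [
    [1,-3,-15,0,0],
    [1,-11,-52,0,-1],
    [1,-20,-95,0,-2],
    [1,-29,-138,0,-3],
    [1,-38,-181,0,-4],
    [1,-47,-224,0,-5],
    [1,-56,-267,0,-6],
    [1,-65,-310,0,-7],
    [1,-76,-350,0,-8],
    [1,-95,-385,0,-9.5],
    [1,-125,-412,0,-11],
    [1,-165,-435,0,-12.5]
  ]
}}

```text
clock: 15.15
position: [536.0, -59.9, 176.6]
ee_rot: [0.038, 0.999, -0.0, -0.002]
contact_force: [1.8, 1.5, -1.1]
gripper_width: 49.4
grasp_force: 64.1
```

Request:
{"op": "drive_tool", "data": {
  "targets": [
    [1,-35,-13,0,0],
    [1,-60,-25,0,0],
    [1,-72,-31,0,0],
    [1,-72,-31,0,0],
    [1,-72,-31,0,0],
    [1,-72,-31,0,0]
  ]
}}

```text
clock: 15.75
position: [606.3, -93.9, 177.1]
ee_rot: [0.039, 0.999, 0.0, -0.001]
contact_force: [-0.5, 0.8, -2.2]
gripper_width: 49.1
grasp_force: 64.0
```

```bash
python3 -c "
from h import *; s=arm.read_state();print(s['gripper_width'],s['position']);c,im=snap('wrist','w7.png');plan(599.5,-109.1,40,85.5)"
```

```text
49.11213621230648 [606.3476718  -93.93059456 177.08765649]
plan [  5.8 -15.8 137.6] roll 0.09 cur yaw 85.59 j6 -1.76
```

View pics/w7.png

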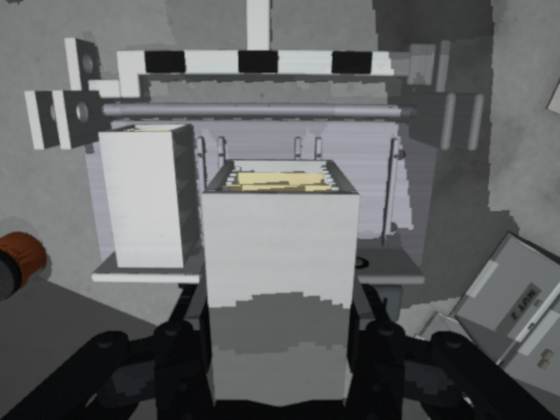

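Magazine A sits in bay 3 (image left) and magazine B is held square. I line B up with bay 2 and lower it.

Request:
{"op": "drive_tool", "data": {
  "targets": [
    [1,3,-8,0,0],
    [1,6,-16,10,0],
    [1,6,-16,40,0],
    [1,6,-16,75,0],
    [1,6,-16,105,0],
    [1,6,-16,120,0],
    [1,6,-16,128,0],
    [1,6,-16,132,0],
    [1,6,-16,134,0],
    [1,6,-16,134,0]
  ]
}}

```text
clock: 16.8
position: [601.0, -109.7, 44.5]
ee_rot: [0.039, 0.999, 0.0, 0.001]
contact_force: [0.1, 0.4, -2.0]
gripper_width: 49.2
grasp_force: 63.9
```

Request:
{"op": "drive_tool", "data": {
  "targets": [
    [1,1,0.5,2,0],
    [1,1.5,0.5,3.5,0],
    [1,1.5,0.5,5,0],
    [1,1.5,0.5,5,0],
    [1,1.5,0.5,5,0]
  ]
}}

```text
clock: 17.3
position: [599.3, -108.9, 40.4]
ee_rot: [0.038, 0.999, -0.0, 0.0]
contact_force: [-2.7, 1.1, 4.5]
gripper_width: 49.0
grasp_force: 64.6
```

Request:
{"op": "drive_tool", "data": {
  "targets": [
    [-0.45,0,0,0,0],
    [-0.45,0,0,0,0],
    [-0.45,0,0,0,0],
    [-0.45,0,0,-15,0],
    [-0.45,0,0,-50,0],
    [-0.45,0,0,-90,0],
    [-0.45,20,0,-130,0],
    [-0.45,60,0,-170,0],
    [-0.45,100,0,-200,0],
    [-0.45,120,0,-210,0],
    [-0.45,120,0,-210,0]
  ]
}}

```text
clock: 18.4
position: [478.0, -99.7, 252.2]
ee_rot: [0.038, 0.999, 0.0, 0.003]
contact_force: [0.5, 0.3, 0.4]
gripper_width: 61.6
grasp_force: 0.0
```

```bash
python3 -c "
from h import *; s=arm.read_state();print(s['gripper_width'],s['position']);c,im=snap('wrist');cv2.imwrite('pics/w8raw.png',im);cv2.imwrite('pics/w8.png',cv2.resize(im,(800,600)))
import pickle;pickle.dump(c,open('w8.pkl','wb'));plan(425.8,-95.2,60,85.5)"
```

```text
61.55517940805914 [478.0496972  -99.73237099 252.19559156]
plan [ 54.2   0.2 190.4] roll 0.08 cur yaw 85.58 j6 -1.78
```

View pics/w8.png

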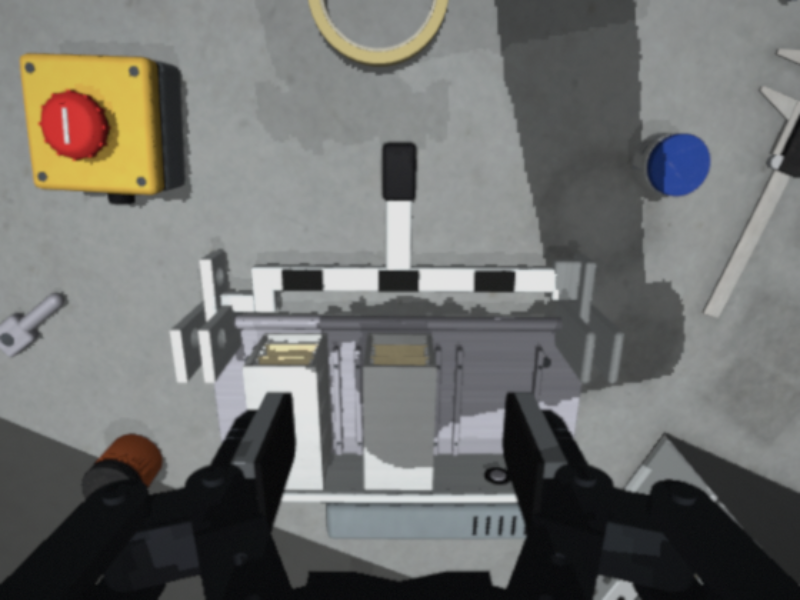

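```bash
python3 - <<'E'
from h import *; import pickle
c=pickle.load(open('w8.pkl','rb')); a=np.radians(-4.5); X=np.array([np.cos(a),np.sin(a)]);Y=np.array([-X[1],X[0]]); b2=np.array([601.3,-109.4])
def L(pts,z):
    P=onz(c,np.array(pts,float)*.7,z)[:,:2]; return np.c_[P,(P-b2)@X,(P-b2)@Y].round(1).tolist()
print('A',L([(246,364),(320,366),(322,488),(253,488)],72));print('B',L([(363,363),(436,364),(434,488),(364,488)],72))
print('bracket top outer corners z75',L([(173,331),(186,331),(175,382),(188,382),(203,330),(216,330),(203,381),(216,381)],75))
print('hole', L([(194,344),(221,344)],53))
print('handle',L([(383,143),(416,144),(416,199),(383,198)],26))
print('pin nose, tab',L([(64,296),(10,338)],6))
im=cv2.imread('pics/w8raw.png'); o=cv2.resize(im[185:285,0:185],(800,432),interpolation=cv2.INTER_CUBIC); cv2.imwrite('pics/c8.png',o)
E
```

```text
A [[539.4, -207.3, -54.0, -102.4], [544.6, -157.6, -52.8, -52.5], [643.2, -168.8, 46.4, -55.9], [639.8, -220.0, 47.0, -107.2]]
B [[544.6, -128.5, -55.1, -23.5], [549.1, -79.8, -54.4, 25.4], [649.4, -86.5, 46.2, 26.6], [645.4, -137.9, 46.2, -25.0]]
bracket top outer corners z75 [[511.0, -250.5, -78.9, -147.8], [511.7, -241.8, -79.0, -139.1], [547.9, -257.3, -41.6, -151.7], [548.5, -248.3, -41.7, -142.6], [511.8, -230.4, -79.7, -127.6], [512.5, -221.8, -79.7, -119.0], [548.5, -237.8, -42.6, -132.2], [549.1, -228.9, -42.6, -123.2]]
hole [[529.8, -248.4, -60.4, -144.2], [531.2, -229.1, -60.5, -124.8]]
handle [[405.9, -104.4, -195.2, -10.3], [408.3, -82.4, -194.6, 11.8], [444.9, -84.8, -157.9, 12.2], [442.4, -107.5, -158.5, -10.6]]
pin nose, tab [[500.0, -366.5, -80.8, -264.3], [531.8, -423.7, -44.6, -318.8]]
```

View pics/c8.png

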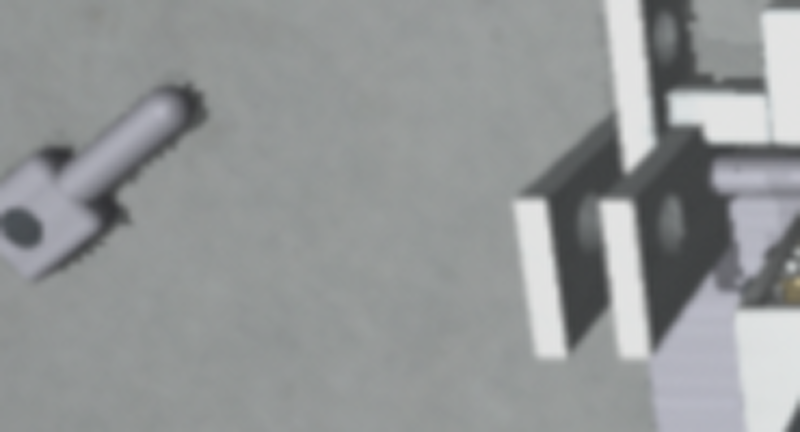

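Both magazines sit about 4 mm from their bay centres, towards the gate, and within 1 mm sideways. Next is the gate handle.

Request:
{"op": "drive_tool", "data": {
  "targets": [
    [-0.45,20,0,45,0],
    [-0.45,45,0,90,0],
    [-0.45,54,0,135,0],
    [-0.45,54,0,180,0],
    [-0.45,54,0,215,0],
    [-0.45,54,0,225,0],
    [-0.45,54,0,225,0]
  ]
}}

```text
clock: 19.15
position: [425.1, -95.8, 22.1]
ee_rot: [0.039, 0.999, -0.001, -0.002]
contact_force: [-0.3, 0.0, 0.7]
gripper_width: 62.0
grasp_force: 0.0
```

```bash
python3 -c "
from h import *; s=arm.read_state();print(s['gripper_width'],s['position']);plan(425.8,-95.0,5,85.5)"
```

```text
61.989127935591455 [425.06946145 -95.75059695  22.09487552]
plan [-0.7  0.8 17.1] roll 0.07 cur yaw 85.57 j6 -1.8
```

Request:
{"op": "drive_tool", "data": {
  "targets": [
    [-0.45,-1,1,6,0],
    [-0.45,-1,1,12,0],
    [-0.45,-1,1,15,0],
    [-0.45,-1,1,15,0]
  ]
}}

```text
clock: 19.55
position: [426.8, -94.6, 9.1]
ee_rot: [0.039, 0.999, 0.0, 0.0]
contact_force: [-0.0, 0.3, -0.0]
gripper_width: 61.5
grasp_force: 0.0
```

Request:
{"op": "drive_tool", "data": {
  "targets": [
    [-0.45,1,0,4,0],
    [0.2,1,0,4,0],
    [0.6,1,0,4,0],
    [1,1,0,4,0],
    [1,1,0,4,0],
    [1,1,0,4,0],
    [1,1,0,4,0]
  ]
}}

```text
clock: 20.25
position: [425.6, -95.3, 5.2]
ee_rot: [0.039, 0.999, -0.0, 0.0]
contact_force: [0.8, -5.6, 3.9]
gripper_width: 22.8
grasp_force: 58.7
```

Request:
{"op": "drive_tool", "data": {
  "targets": [
    [1,-0.4,0,-9.6,0],
    [1,-1.7,0,-19.1,0],
    [1,-3.7,0,-28.5,0],
    [1,-6.6,0,-37.6,0],
    [1,-10.3,0,-46.5,0],
    [1,-14.7,0,-55,0],
    [1,-14.7,0,-55,0]
  ]
}}

```text
clock: 20.95
position: [441.5, -96.6, 60.1]
ee_rot: [0.039, 0.999, -0.0, 0.001]
contact_force: [4.9, -8.1, -7.9]
gripper_width: 22.6
grasp_force: 59.8
```

Request:
{"op": "drive_tool", "data": {
  "targets": [
    [1,-5.2,0,-8.1,0],
    [1,-11,0,-15.7,0],
    [1,-17.5,0,-22.8,0],
    [1,-24.6,0,-29.3,0],
    [1,-32.2,0,-35.1,0],
    [1,-40.3,0,-40.3,0],
    [1,-48.8,0,-44.7,0],
    [1,-57.7,0,-48.4,0],
    [1,-66.8,0,-51.3,0],
    [1,-76.2,0,-53.3,0],
    [1,-85.7,0,-54.6,0],
    [1,-95.3,0,-55,0]
  ]
}}

```text
clock: 22.15
position: [531.6, -104.2, 114.2]
ee_rot: [0.039, 0.999, -0.001, -0.005]
contact_force: [-6.5, -5.0, 1.7]
gripper_width: 22.5
grasp_force: 59.4
```

Request:
{"op": "drive_tool", "data": {
  "targets": [
    [1,-1,0,0,0],
    [1,-2,0,0,0],
    [1,-2,0,0,0]
  ]
}}

```text
clock: 22.45
position: [534.1, -104.4, 114.3]
ee_rot: [0.039, 0.999, -0.001, -0.004]
contact_force: [-4.2, -4.6, -1.0]
gripper_width: 22.8
grasp_force: 59.8
```

Request:
{"op": "drive_tool", "data": {
  "targets": [
    [1,-2,0,0,0],
    [1,-4,0,0,0],
    [1,-4,0,0,0]
  ]
}}

```text
clock: 22.75
position: [537.5, -104.7, 114.4]
ee_rot: [0.039, 0.999, -0.001, -0.005]
contact_force: [-5.1, -4.1, 0.1]
gripper_width: 22.5
grasp_force: 59.9
```

Request:
{"op": "drive_tool", "data": {
  "targets": [
    [1,-2,0,0,0],
    [1,-4,0,0,0],
    [1,-4,0,0,0]
  ]
}}

```text
clock: 23.05
position: [540.9, -105.0, 114.3]
ee_rot: [0.039, 0.999, -0.001, -0.006]
contact_force: [-7.0, -4.5, 1.9]
gripper_width: 22.9
grasp_force: 60.2
```

Request:
{"op": "drive_tool", "data": {
  "targets": [
    [1,-2,0,0,0],
    [1,-4,0,0,0],
    [1,-4,0,0,0]
  ]
}}

```text
clock: 23.35
position: [545.7, -105.3, 114.1]
ee_rot: [0.039, 0.999, -0.001, -0.005]
contact_force: [-5.6, -5.4, -1.8]
gripper_width: 22.6
grasp_force: 59.0
```

```bash
python3 -c "
from h import *
c,im=snap('wrist');a=im;c,b=snap('scene')
o=np.hstack([cv2.resize(a,(400,300)),cv2.resize(b[140:260,190:350],(400,300),interpolation=cv2.INTER_CUBIC)]);cv2.imwrite('pics/g1.png',o)"
```

```text
(no output)
```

View pics/g1.png

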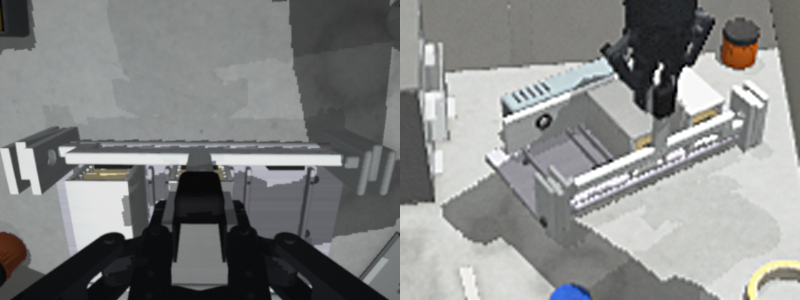

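Request:
{"op": "drive_tool", "data": {
  "targets": [
    [0,0,0,0,0],
    [0,0,0,0,0],
    [0,0,0,0,0],
    [0,0,0,-30,0],
    [0,0,0,-70,0],
    [-0.3,30,0,-100,0],
    [-0.3,70,0,-120,0],
    [-0.3,100,0,-130,0],
    [-0.3,100,0,-130,0]
  ]
}}

```text
clock: 24.35
position: [448.1, -96.1, 247.9]
ee_rot: [0.038, 0.999, 0.001, 0.003]
contact_force: [0.1, 0.5, -0.2]
gripper_width: 55.5
grasp_force: 0.0
```

```bash
python3 - <<'E'
from h import *; import pickle
s=arm.read_state();print(s['position'],s['clock'],s['joints'].round(2))
c,im=snap('wrist','w9.png');pickle.dump(c,open('w9.pkl','wb'))
a=np.radians(-4.5);b2=np.array([601.3,-109.4]);X=np.array([np.cos(a),np.sin(a)]);Y=np.array([-X[1],X[0]])
h=b2-66*X
print(proj(c,[[*h,150],[*(h+12*Y),150],[*(h-12*Y),150],[*h,53]]))
t=snap('top','top5.png');print(t[0] and proj(t[0],[[*h,150]]))
E
```

```text
[448.06010595 -96.06156057 247.85616402] 24.35 [ 0.14  0.08 -0.36 -0.   -1.13 -1.79]
[[276.86680385 322.64841233]
 [292.52908074 322.65222209]
 [261.2025928  322.62080432]
 [277.20383196 265.30964458]]
[[319.94603623 204.30287935]]
```

View pics/w9.png

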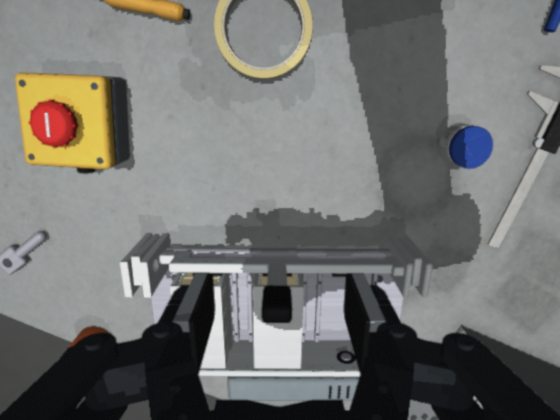

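```bash
python3 - <<'E'
from h import *; import pickle
c=pickle.load(open('w9.pkl','rb')); im=cv2.imread('pics/w9.png')
a=np.radians(-4.5);b2=np.array([601.3,-109.4]);X=np.array([np.cos(a),np.sin(a)]);Y=np.array([-X[1],X[0]]);h=b2-66*X
for th in (1.45,1.5,1.57):
  out=[]
  for r,n in((90,-8),(130,-8),(132,-8),(132,8)):   # n: offset, + = top side when lying -> +x upright
    x=-r*np.cos(th)+n*np.sin(th); z=18+r*np.sin(th)+n*np.cos(th); out.append(proj(c,[[*(h+x*X),z]])[0].round(1).tolist())
  print(th,out)
g=cv2.cvtColor(im,cv2.COLOR_BGR2GRAY); print(g[255:340,276].tolist())
o=cv2.resize(im[230:350,105:305],(800,480),interpolation=cv2.INTER_CUBIC);cv2.imwrite('pics/c9.png',o)
for th in(1.45,1.5,1.57):
  print('bar',[proj(c,[[*(h+(-r*np.cos(th)+n*np.sin(th))*X),18+r*np.sin(th)+n*np.cos(th)]])[0].round(1).tolist() for r,n in((35,0),(47,0))])
E
```

```text
1.45 [[277.1, 273.8], [276.9, 293.1], [276.9, 294.2], [276.9, 313.8]]
1.5 [[277.0, 278.9], [276.9, 301.2], [276.9, 302.5], [276.9, 321.3]]
1.57 [[277.0, 285.7], [276.9, 312.1], [276.9, 313.6], [276.9, 331.2]]
[86, 82, 77, 76, 74, 73, 74, 74, 73, 72, 72, 72, 72, 71, 71, 72, 71, 71, 71, 71, 71, 71, 71, 71, 71, 70, 71, 71, 69, 64, 48, 22, 10, 8, 9, 7, 9, 8, 8, 6, 8, 6, 9, 8, 6, 4, 7, 6, 6, 9, 10, 10, 14, 13, 17, 18, 20, 22, 22, 21, 19, 19, 17, 18, 16, 16, 19, 55, 105, 126, 130, 132, 151, 196, 219, 222, 222, 222, 222, 223, 223, 221, 220, 221, 222]
bar [[277.2, 261.4], [277.2, 265.5]]
bar [[277.2, 263.1], [277.2, 267.8]]
bar [[277.2, 265.3], [277.2, 270.8]]
```

View pics/c9.png

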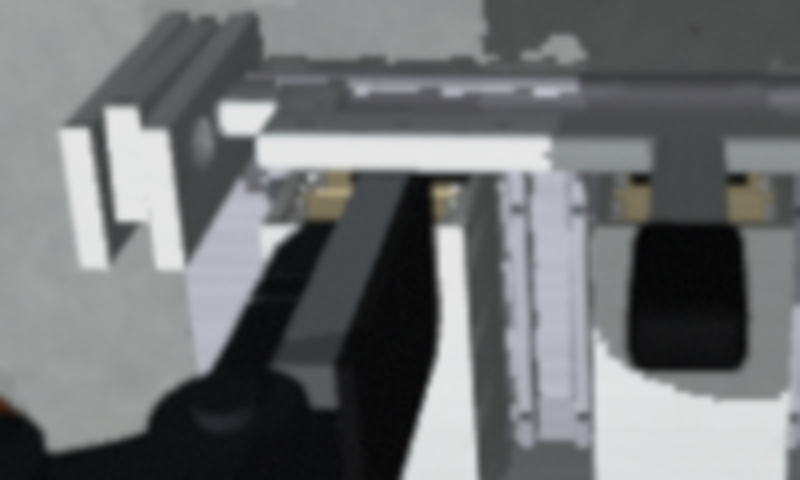

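The gate stays upright, with the handle at about (277,305). I push it firmly against its stop with shut fingers to make sure.

```bash
python3 -c "
from h import *;plan(490,-100.6,120,85.5)"
```

```text
plan [-39.6  -1.5 126.3] roll 0.1 cur yaw 85.6 j6 -1.79
```

Request:
{"op": "drive_tool", "data": {
  "targets": [
    [1,0,-1,40,0],
    [1,0,-1,80,0],
    [1,0,-1,110,0],
    [1,-20,-1,126,0],
    [1,-38,-1,126,0],
    [1,-48,-1,126,0],
    [1,-54,-1,126,0],
    [1,-58,-1,126,0],
    [1,-60,-1,126,0],
    [1,-62,-1,126,0]
  ]
}}

```text
clock: 25.45
position: [511.1, -102.2, 119.1]
ee_rot: [0.039, 0.999, 0.0, 0.0]
contact_force: [-1.9, 0.1, -0.3]
gripper_width: -0.1
grasp_force: 0.2
```

Request:
{"op": "drive_tool", "data": {
  "targets": [
    [1,-1.5,0,0,0],
    [1,-3,0,0,0],
    [1,-4,0,0,0],
    [1,-4,0,0,0]
  ]
}}

```text
clock: 25.85
position: [515.4, -102.5, 118.9]
ee_rot: [0.039, 0.999, 0.0, 0.0]
contact_force: [-0.1, 0.2, 0.1]
gripper_width: -0.1
grasp_force: 0.0
```

Request:
{"op": "drive_tool", "data": {
  "targets": [
    [1,-2,0,0,0],
    [1,-4,0,0,0],
    [1,-5,0,0,0],
    [1,-5,0,0,0]
  ]
}}

```text
clock: 26.25
position: [518.4, -102.9, 118.6]
ee_rot: [0.039, 0.999, -0.0, -0.002]
contact_force: [-5.9, 0.6, 4.5]
gripper_width: 0.1
grasp_force: 2.7
```

Request:
{"op": "drive_tool", "data": {
  "targets": [
    [1,-2,0,0,0],
    [1,-3,0,0,0],
    [1,-3,0,0,0]
  ]
}}

```text
clock: 26.55
position: [518.4, -103.0, 118.4]
ee_rot: [0.039, 0.999, -0.0, -0.006]
contact_force: [-12.8, 3.2, 9.5]
gripper_width: -0.0
grasp_force: 6.2
```

```bash
python3 -c "
from h import *;plan(530,-418,180,29)"
```

```text
plan [ -35.5 -313.1  -61.8] roll 56.51 cur yaw 85.51 j6 -1.76
```

Request:
{"op": "drive_tool", "data": {
  "targets": [
    [1,30,0,0,0],
    [1,50,0,-35,-8],
    [1,50,-20,-75,-16],
    [1,45,-55,-95,-24.5],
    [1,35,-95,-95,-33],
    [1,25,-135,-95,-41.5],
    [1,10,-175,-95,-50],
    [1,0,-215,-90,-58.5],
    [1,-10,-250,-85,-67],
    [0,-20,-280,-75,-75.5],
    [-0.3,-30,-300,-65,-84],
    [-0.3,-35,-313,-62,-92.5]
  ]
}}

```text
clock: 27.75
position: [534.1, -419.6, 178.5]
ee_rot: [-0.692, 0.722, 0.001, -0.0]
contact_force: [0.2, 0.6, -1.1]
gripper_width: 43.2
grasp_force: 0.0
```

Request:
{"op": "drive_tool", "data": {
  "targets": [
    [-0.3,0,0,0,-8.5],
    [-0.3,0,0,0,-17],
    [-0.3,0,0,0,-25.5],
    [-0.3,0,0,0,-31],
    [-0.3,0,0,0,-31],
    [-0.3,0,0,0,-31]
  ]
}}

```text
clock: 28.35
position: [534.2, -418.0, 180.6]
ee_rot: [0.858, -0.513, 0.0, 0.0]
contact_force: [-0.2, -0.4, -0.6]
gripper_width: 55.6
grasp_force: 0.0
```

```bash
python3 - <<'E'
from h import *; import pickle
s=arm.read_state();print(s['position'],s['clock'],s['joints'].round(2))
c,im=snap('wrist','w10.png');pickle.dump(c,open('w10.pkl','wb'))
E
```

```text
[ 534.20271899 -418.01760593  180.61918895] 28.35 [-0.43  0.51  0.08  0.   -1.14  0.92]
```

View pics/w10.png

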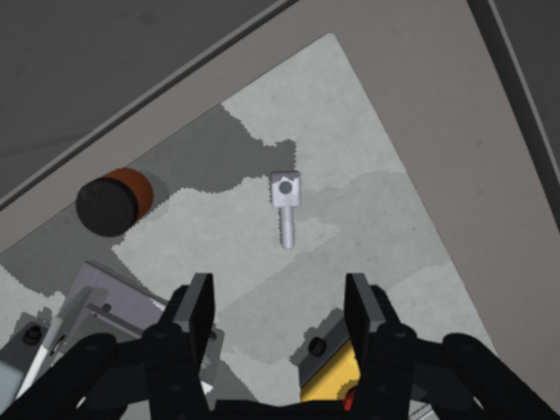

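The pin lies with its tab at (287,188) and its nose at (288,247). I have now used up the picture views (16, over the allowed 14), so from here I only measure by code.

```bash
python3 - <<'E'
from h import *; import pickle
a=np.radians(-4.5);b2=np.array([601.3,-109.4]);X=np.array([np.cos(a),np.sin(a)]);Y=np.array([-X[1],X[0]])
def onY(c,uv,yl):
    o,d=ray(c,uv); t=(yl-(o[:2]-b2)@Y)/(d[:,:2]@Y); P=o+t[:,None]*d; return np.c_[(P[:,:2]-b2)@X,P[:,2]].round(1).tolist()
c8=pickle.load(open('w8.pkl','rb'));c9=pickle.load(open('w9.pkl','rb'))
L=lambda c,u,z:[( (p[:2]-b2)@X, (p[:2]-b2)@Y) for p in onz(c,u,z)]
f9=lambda u,v:(105+u/4,230+v/4)
print('plates9',np.round(L(c9,[f9(62,130),f9(88,130),f9(80,268),f9(108,268),f9(142,130),f9(170,130),f9(160,268),f9(187,268)],75),1).tolist())
print('arm top9 z65,75',np.round(L(c9,[f9(105,105),f9(138,105),f9(115,222),f9(150,222)],65),1).tolist())
for y in(-121,-123): print('inner hole9',onY(c9,[f9(203,140)],y),'8',onY(c8,[(155,236.4)],y))
for y in(-141,-143): print('outer plate inner hole8',onY(c8,[(136.4,236.4)],y))
# arm hole lying (w8) inner face of arm
for y in(-131,-133): print('arm hole lying',onY(c8,[(153.8,193.1)],y))
# pin
c=pickle.load(open('w10.pkl','rb')); im=cv2.imread('pics/w10.png'); 
print('axis',onz(c,[(287,188),(288,247)],6).round(1).tolist())
k=im[165:255,262:312]; hsv=cv2.cvtColor(k,cv2.COLOR_BGR2HSV); g=k.astype(int)
m=((g[...,0]-g[...,1]>6)).astype(np.uint8)  # lilac tint
for q in cv2.findContours(m,0,1)[0]:
    if cv2.contourArea(q)>40: r=cv2.minAreaRect(q); print(cv2.contourArea(q),r); b=cv2.boxPoints(r)+[262,165]; print(onz(c,b,10).round(1).tolist())
print('\n'.join(''.join('#' if v else '.' for v in r[::1]) for r in m[::3]))
E
```

```text
plates9 [[-79.2, -149.4], [-79.3, -143.0], [-41.4, -150.3], [-41.6, -143.3], [-79.4, -129.9], [-79.5, -123.2], [-41.7, -130.2], [-41.8, -123.4]]
arm top9 z65,75 [[-81.1, -142.4], [-81.2, -134.2], [-48.7, -144.2], [-48.8, -135.3]]
inner hole9 [[-69.4, 60.1]] 8 [[-68.6, 61.2]]
inner hole9 [[-66.7, 54.7]] 8 [[-66.4, 55.7]]
outer plate inner hole8 [[-67.1, 57.6]]
outer plate inner hole8 [[-65.1, 52.9]]
arm hole lying [[-101.8, 22.7]]
arm hole lying [[-100.2, 17.0]]
axis [[527.6, -420.8, 6.0], [499.7, -371.5, 6.0]]
1157.0 ((23.0, 46.5), (73.0, 28.0), 90.0)
[[545.9, -425.3, 10.0], [524.6, -436.7, 10.0], [491.2, -376.9, 10.0], [513.9, -364.7, 10.0]]
..................................................
..................................................
..................................................
..................................................
..............#.#..#######...#.#.####.............
............#.#.######################............
..........##########........##########............
..........########...........#########............
.........#########...........#########...
[... 380 characters left out ...]
......###########....................
....................##########....................
....................##########....................
....................###########...................
....................###########...................
....................###########...................
....................###########...................
....................###########...................
.....................##########...................
.....................##########...................
.....................##########...................
......................########....................
..................................................
..................................................
```

```bash
python3 - <<'E'
from h import *; import pickle
c=pickle.load(open('w10.pkl','rb'))
b,f,n=onz(c,[(286,177.5)],12)[0],onz(c,[(286,206)],12)[0],onz(c,[(287.8,247)],6)[0]
print(b,f,n,np.linalg.norm((f-b)[:2]),np.linalg.norm((n-b)[:2]))
t=onz(c,[(286,188)],12)[0]; s=onz(c,[(287.5,230)],12)[0]  # shank top z=12
d=(n-b)[:2]; d/=np.linalg.norm(d); e=(s-t)[:2]; print('dir',np.degrees(np.arctan2(d[1],d[0])),np.degrees(np.arctan2(e[1],e[0])),'tab from nose',n[:2]-58*d,'from back',b[:2]+16*d)
p=n[:2]*.5-29*d+.5*(b[:2]+16*d); plan(*p,60,np.degrees(np.arctan2(d[1],d[0]))-90)
E
```

```text
[ 533.70296873 -429.86595034   12.        ] [ 521.43721892 -407.34024698   12.        ] [ 499.82957287 -371.40698449    6.        ] 25.648702314743847 67.56373018509557
dir 120.08966892117715 120.56003694701705 tab from nose [ 528.90814735 -421.59101089] from back [ 525.68129302 -416.02208099]
plan [ -2.5   6.4 120.7] roll -1.85 cur yaw -151.76 j6 0.92
```

```bash
python3 - <<'E'
from h import *
plan(528.9,-421.6,30,30.3)
E
```

```text
plan [  0.7   6.4 150.7] roll -2.06 cur yaw -151.76 j6 0.92
```

Request:
{"op": "drive_tool", "data": {
  "targets": [
    [-0.3,1,6,40,-2],
    [-0.3,1,6,85,-2],
    [-0.3,1,6,125,-2],
    [-0.3,1,6,145,-2],
    [-0.3,1,6,151,-2],
    [-0.3,1,6,151,-2],
    [-0.3,1,6,151,-2]
  ]
}}

```text
clock: 29.1
position: [530.4, -422.3, 31.5]
ee_rot: [0.868, -0.497, 0.002, 0.0]
contact_force: [0.1, -0.2, -0.1]
gripper_width: 55.6
grasp_force: 0.0
```

```bash
python3 - <<'E'
from h import *
plan(528.9,-421.6,2,30.3)
c,im=snap('wrist','w11.png'); print(proj(c,[[528.9,-421.6,12],[499.8,-371.4,6]]))
k=im[170:420,200:360].astype(int); m=(k[...,0]-k[...,1]>6); print('\n'.join(''.join('#' if v else '.' for v in r[::3]) for r in m[::6]))
E
```

```text
plan [-1.4  1.  29.5] roll 0.04 cur yaw -149.66 j6 0.96
[[280.7592551  269.13909523]
 [280.09542191 357.9680243 ]]
......................................................
......................................................
......................................................
......................................................
......................................................
......................................................
......................................................
......................................................
......................................................
......................................................
......................................................
......................................................
......................................................
.................................#....................
......................................................
......................................................
......................................................
..................................................
[... 624 characters left out ...]
...........#####........................
........................######........................
........................######........................
..........................##..........................
......................................................
......................................................
......................................................
......................................................
......................................................
......................................................
......................................................
......................................................
......................................................
```

Request:
{"op": "drive_tool", "data": {
  "targets": [
    [-0.3,-1,1,15,0],
    [-0.3,-1,1,25,0],
    [-0.3,-1,1,29,0],
    [0.1,-1,1,29,0],
    [0.5,-1,1,29,0],
    [1,-1,1,29,0],
    [1,-1,1,29,0],
    [1,-1,1,29,0],
    [1,-1,1,29,0]
  ]
}}

```text
clock: 30.05
position: [528.5, -421.6, 1.7]
ee_rot: [0.868, -0.497, 0.001, 0.0]
contact_force: [0.6, 0.9, 4.6]
gripper_width: 24.3
grasp_force: 61.0
```

Request:
{"op": "drive_tool", "data": {
  "targets": [
    [1,0,0,-10,0],
    [1,0,0,-40,0],
    [1,0,0,-80,0],
    [1,0,0,-98,0],
    [1,0,0,-98,0]
  ]
}}

```text
clock: 30.55
position: [529.4, -422.3, 102.8]
ee_rot: [0.868, -0.497, 0.003, -0.0]
contact_force: [-0.1, -0.4, 0.1]
gripper_width: 24.4
grasp_force: 60.4
```

```bash
python3 - <<'E'
from h import *
print(arm.read_state()['gripper_width'])
plan(517.2,-336.1,100,-4.5)
E
```

```text
24.420633373606517
plan [-80.5 -33.    2.5] roll 34.85 cur yaw -149.65 j6 0.96
```

Request:
{"op": "drive_tool", "data": {
  "targets": [
    [1,-10,-4,0,4],
    [1,-25,-10,0,10],
    [1,-42,-17,0,17],
    [1,-58,-24,0,24],
    [1,-72,-30,0,31],
    [1,-80,-33,0,34.8],
    [1,-80,-33,10,34.8],
    [1,-80,-33,30,34.8],
    [1,-80,-33,45,34.8],
    [1,-80,-33,52,34.8],
    [1,-80,-33,52,34.8],
    [1,-80,-33,52,34.8]
  ]
}}

```text
clock: 31.75
position: [515.9, -335.9, 46.6]
ee_rot: [-0.679, 0.734, 0.0, -0.0]
contact_force: [0.2, 0.2, -0.7]
gripper_width: 24.2
grasp_force: 60.4
```

```bash
python3 - <<'E'
from h import *
s=arm.read_state();print(s['gripper_width'],s['joints'].round(2))
plan(517.2,-336.1,48.7,-4.5)
c,im=snap('wrist','w12.png')
k=im[200:420,180:380].astype(int); m=(k[...,0]-k[...,1]>6); print('\n'.join(''.join('#' if v else '.' for v in r[::3]) for r in m[::6]))
t=snap('top','top6.png')
print(proj(t[0],[[517.2,-336.1,60],[521.7,-278.3,59],[523.8,-253.3,75]]))
k=t[1][185:245,345:425].astype(int); print('\n'.join(''.join(' .:-=+*#%@'[min(9,v//26)] for v in r) for r in k.mean(2).astype(int)[::1]))
E
```

```text
24.24421697708678 [-0.31  0.55 -0.23  0.   -0.79  0.24]
plan [ 0.1 -1.3 -2.1] roll 0.06 cur yaw 175.56 j6 0.24
...................................................................
...................................................................
...................................................................
...................................................................
...................................................................
...................................................................
...................................................................
...................................................................
...................................................................
...................................................................
...................................................................
...................................................................
...................................................................
...................................................................
.....................................
[... 5774 characters left out ...]
++++++++++++++++++++++++++++++++++++==++++********+*
******************+-.-===++++++++++++++++++++++++++++++++++++++++++++++*********
****************+*++-::==++++++++++++++++++++++++++++++++++++++++++++++*********
*****************+*+=::==*++++++++++++++++++++++++++++++++++++++++++++++********
******************+++:.-+++++++++++++++++++++++++++++++++++++++++++++++++*******
******************+++=::+*++++++++++++++++++++++++++++++++++++++++++++++++******
*****************+++++::++++++++++++++++++++++++++++++++++++++++++++++++++**+***
******************++++=:=++++++*++++++++++++++++++++++++++++++++++++++++++*++***
*****************+++++=:-*+++++++++++++++++++++++++++++++++++++++++++++++++++***
```

Request:
{"op": "drive_tool", "data": {
  "targets": [
    [1,0,-1.3,-2,0],
    [1,-6,-1.3,-2,0],
    [1,-12,-1.3,-2,0],
    [1,-16,-1.3,-2,0],
    [1,-16,-1.3,-2,0],
    [1,-16,-1.3,-2,0]
  ]
}}

```text
clock: 32.45
position: [518.5, -319.5, 48.9]
ee_rot: [-0.679, 0.734, -0.0, -0.0]
contact_force: [-0.6, -0.5, -0.3]
gripper_width: 24.0
grasp_force: 60.4
```

```bash
python3 - <<'E'
from h import *
s=arm.read_state();print(s['position'],s['contact_force'])
a=np.radians(-4.5);b2=np.array([601.3,-109.4]);X=np.array([np.cos(a),np.sin(a)]);Y=np.array([-X[1],X[0]])
p=s['position'][:2]-b2; print('xl',p@X,'yl',p@Y,'nose y in hole',p@Y+58+149.6)
c,im=snap('wrist'); pr=proj(c,[[*(s['position'][:2]+58*Y),s['position'][2]+4.3+5]]);print(pr)
k=im[200:420,180:380].astype(int); m=(k[...,0]-k[...,1]>5); print('\n'.join(''.join('#' if v else '.' for v in r[::3]) for r in m[130::5]))
E
```

```text
[ 518.49873064 -319.4545204    48.89359333] [-0.64746753 -0.52965761 -0.30968362]
xl -66.0653329539456 yl -215.90350513518177 nose y in hole -8.30350513518178
[[278.67631551 405.42789504]]
.........................##...###..#.##............................
...............................##.##...............................
...............................####................................
...............................###..#..............................
.......................####....######..............................
...............................######..............................
..............................#######..............................
.............................########..............................
..............................#######..............................
..............................#######..............................
.............................########..............................
.............................########..............................
.............................########..............................
.............................########..............................
..............................######...............................
...................................................................
...................................................................
...................................................................
```

Request:
{"op": "drive_tool", "data": {
  "targets": [
    [1,-3,0,0,0],
    [1,-6,0,0,0],
    [1,-9,0,0,0],
    [1,-12,0,0,0],
    [1,-14,0,0,0],
    [1,-14,0,0,0]
  ]
}}

```text
clock: 33.1
position: [519.6, -305.4, 48.8]
ee_rot: [-0.679, 0.734, 0.0, -0.0]
contact_force: [-0.5, 0.3, -0.6]
gripper_width: 24.1
grasp_force: 60.4
```

Request:
{"op": "drive_tool", "data": {
  "targets": [
    [1,-3,0,0,0],
    [1,-6,0,0,0],
    [1,-9,0,0,0],
    [1,-12,0,0,0],
    [1,-15,0,0,0],
    [1,-18,0,0,0],
    [1,-18,0,0,0]
  ]
}}

```text
clock: 33.8
position: [520.9, -287.4, 48.8]
ee_rot: [-0.679, 0.734, 0.0, -0.0]
contact_force: [-0.5, -0.8, -0.8]
gripper_width: 24.4
grasp_force: 60.4
```

Request:
{"op": "drive_tool", "data": {
  "targets": [
    [1,-4,0,0,0],
    [1,-8,0,0,0],
    [1,-12,0,0,0],
    [1,-15,0,0,0],
    [1,-17,0,0,0],
    [1,-17,0,0,0]
  ]
}}

```text
clock: 34.4
position: [522.2, -271.9, 48.9]
ee_rot: [-0.679, 0.734, -0.001, -0.001]
contact_force: [-0.1, -4.7, -1.6]
gripper_width: 24.1
grasp_force: 60.3
```

Request:
{"op": "drive_tool", "data": {
  "targets": [
    [1,-1.5,0,0,0],
    [1,-3,0,0,0],
    [1,-3,0,0,0],
    [1,-3,0,0,0]
  ]
}}

```text
clock: 34.8
position: [522.2, -271.7, 49.0]
ee_rot: [-0.679, 0.734, -0.002, -0.002]
contact_force: [-1.4, -16.3, -4.3]
gripper_width: 24.6
grasp_force: 59.9
```

Request:
{"op": "drive_tool", "data": {
  "targets": [
    [1,0.5,0,0,0],
    [0.4,2,0,0,0],
    [0,2,0,0,0],
    [0,2,0,0,0],
    [0,2,0,-20,0],
    [0,2,0,-60,0],
    [0,20,0,-105,0],
    [0,50,0,-140,0],
    [0,60,0,-150,0],
    [0,60,0,-150,0]
  ]
}}

```text
clock: 35.8
position: [518.5, -328.5, 200.7]
ee_rot: [-0.678, 0.735, -0.002, 0.001]
contact_force: [-0.1, -0.4, -0.0]
gripper_width: 42.9
grasp_force: 0.0
```

```bash
python3 - <<'E'
from h import *
s=arm.read_state();print(s['position'],s['joints'].round(2))
a=np.radians(-4.5);b2=np.array([601.3,-109.4]);X=np.array([np.cos(a),np.sin(a)]);Y=np.array([-X[1],X[0]])
c,im=snap('wrist','w13.png'); H=np.array([*(b2-66*X-149.6*Y),53])
pts=[[*(H[:2]-yy*Y+xx*X),59] for yy in(0,32) for xx in(-13,13)]
print('tab corners pred (home)',proj(c,pts).round(0).tolist())
q=proj(c,pts); x0,y0=(q.min(0)-40).astype(int);x1,y1=(q.max(0)+45).astype(int); k=im[max(y0,0):min(y1,420),max(x0,0):x1].mean(2).astype(int)
print(x0,y0); print('\n'.join(''.join(' .:-=+*#%@'[min(9,v//26)] for v in r[::2]) for r in k[::4]))
hsv=cv2.cvtColor(im,cv2.COLOR_BGR2HSV); red=(((hsv[...,0]<8)|(hsv[...,0]>172))&(hsv[...,1]>150)&(hsv[...,2]>90)).astype(np.uint8)
for r in cv2.findContours(red,0,1)[0]:
    if cv2.contourArea(r)>300: (u,v),rr=cv2.minEnclosingCircle(r); print('red',u,v,rr,onz(c,[u,v],76))
plan(377.8,-286.9,200,None)
E
```

```text
[ 518.48851484 -328.54126368  200.6703547 ] [-0.3   0.39 -0.07 -0.   -1.11  0.22]
tab corners pred (home) [[295.0, 282.0], [265.0, 282.0], [296.0, 248.0], [265.0, 248.0]]
224 207
--------=+************************************************
------=+**************************************************
---==+****************************************************
-==**************************+++++++++++++******++********
*****************+=======-=++++++++++++++++***************
****************+-------------=++++++++++++***************
****************+--------------++++++++++++***************
****************+--------------++++++++++++***************
****************+-------------====+++++++++***************
****************+=----=++++++++++++==++++++***************
****************+-----*####%%%##%%%#++++++++++************
+=--=++++++++=---=----*####*==+#%%%*++++++++++************
==================-::-*##*=-----*%#*+++++++++*************
#########*=======-----*##*=-----*##*+++++++++*************
#########*======------*####*+++####*+++++++***************
##############+=------*############*
[... 307 characters left out ...]
****+.    
   .:::::::::-#%%%%%%%%%%%%%%%%%%%%%%***************=.    
   =####*==*##%%%%%%%%%%%%%%%%%%%%%%%***************=     
   :---------------#%%%%%%%%%%%%%%%%%***************=     
   .:::::::::::----#%%%%%%%%%%%%%%%%%***************-     
   .---------------------------------+**************-     
   :----------*%%%%%%%%%%%%%%%%%%%%%%*+*************-     
   :----------#%%%%%%%%%%%%%%%%%%%%%%***************=     
  .------------------------=++++++++++**************+.    
  :--------------------:--++++=+++++++**************+-    
red 457.2237548828125 236.350830078125 25.549030303955078 [[ 381.13848978 -291.06523598   76.        ]]
plan [-29.2 142.4  -1.6] roll 0 cur yaw 175.47 j6 0.22
```

```bash
python3 - <<'E'
from h import *
im=cv2.imread('pics/w13.png').mean(2).astype(int)
for r in range(240,296): print(r,' '.join('%3d'%v for v in im[r,264:300:2]))
E
```

```text
240  89  88  78  70  70  68  66  65  65  66  83  85  85  86  91 113 146 147
241  89  87  70  71  73  72  70  71  71  72  73  72  73  74  76  89 139 147
242  90  85  83  99 102 101 100 102 104 103 103 102 104 106 105  95 129 146
243  92  86 112 136 138 136 136 138 140 139 139 137 140 144 142 126 128 146
244  92  92 136 164 166 163 164 166 169 167 166 164 169 173 171 153 134 146
245  92  97 152 186 188 186 187 190 192 190 189 187 193 196 194 173 138 146
246  92 100 158 201 203 200 202 206 207 205 203 202 209 211 208 182 140 145
247  92 100 160 205 205 203 206 209 209 208 206 205 211 214 210 184 140 146
248  91 100 160 204 205 203 205 208 209 207 205 205 211 214 210 182 140 147
249  89  98 161 203 205 202 205 207 205 201 203 204 210 213 209 181 139 146
250  84  95 162 203 205 202 204 197 183 175 187 202 210 212 208 180 139 146
251  83  95 164 203 205 202 195 165 128 123 145 190 208 212 208 179 138 146
252  80  96 164 203 203 201 172 118  96  97 110 164 206 211 207 178 137 146
253  76  94 164 202 203 197 144  94  93  95  99 130 197 210 206 177 137 146
254  72  93 165 202 203 190 121  92 
[... 2455 characters left out ...]
  83  83  92 139
287  82  81  82  84  84  84  83  83  84  81  79  81  82  84  83  84  91 138
288  86  86  85  85  84  84  85  84  84  82  80  82  83  83  84  85  91 137
289 116 116 112 106 106 106 107 106 106 105 103 105 105 105 106 107 109 139
290 176 176 173 168 168 168 168 167 168 166 166 167 167 167 168 168 167 155
291 222 222 222 221 221 221 221 221 221 220 220 221 221 222 222 221 218 173
292 229 230 230 230 230 230 230 230 230 229 230 230 230 230 230 230 227 177
293 230 231 230 230 231 231 230 230 230 230 230 231 230 230 230 230 227 177
294 230 230 230 230 230 231 230 230 230 229 230 230 231 230 230 230 227 178
295 230 231 230 230 230 231 230 230 229 230 230 230 230 230 231 230 227 178
```

```bash
python3 -c "
from h import *;plan(518.8,-315.6,46,-4.5)"
```

```text
plan [-11.6  -0.4 152.4] roll -0.03 cur yaw 175.47 j6 0.22
```

Request:
{"op": "drive_tool", "data": {
  "targets": [
    [1,0,0,30,0],
    [1,0,0,75,0],
    [1,0,0,120,0],
    [1,0,0,145,0],
    [1,0,0,153,0],
    [1,-5,0,153,0],
    [1,-10,0,153,0],
    [1,-15,0,153,0],
    [1,-19,0,153,0],
    [1,-22,0,153,0],
    [1,-22,0,153,0]
  ]
}}

```text
clock: 36.95
position: [519.8, -305.4, 46.5]
ee_rot: [-0.679, 0.734, -0.0, 0.0]
contact_force: [-0.4, -0.5, 0.4]
gripper_width: 0.4
grasp_force: 0.0
```

Request:
{"op": "drive_tool", "data": {
  "targets": [
    [1,-2,0,0,0],
    [1,-4,0,0,0],
    [1,-6,0,0,0],
    [1,-7.5,0,0,0],
    [1,-7.5,0,0,0]
  ]
}}

```text
clock: 37.45
position: [520.1, -298.2, 45.8]
ee_rot: [-0.679, 0.734, -0.0, -0.0]
contact_force: [-1.2, -0.3, 0.2]
gripper_width: -0.1
grasp_force: 0.1
```

Request:
{"op": "drive_tool", "data": {
  "targets": [
    [1,-2,0,0,0],
    [1,-4,0,0,0],
    [1,-5,0,0,0],
    [1,-5,0,0,0],
    [1,-5,0,0,0]
  ]
}}

```text
clock: 37.95
position: [520.5, -297.1, 47.3]
ee_rot: [-0.679, 0.734, -0.002, -0.001]
contact_force: [-3.0, -14.0, 2.7]
gripper_width: -0.1
grasp_force: 7.1
```

Request:
{"op": "drive_tool", "data": {
  "targets": [
    [1,-1,0,0,0],
    [1,-2,0,0,0],
    [1,-2,0,0,0],
    [1,-2,0,0,0]
  ]
}}

```text
clock: 38.35
position: [520.7, -296.8, 47.9]
ee_rot: [-0.679, 0.734, -0.003, -0.002]
contact_force: [-5.1, -20.3, 3.8]
gripper_width: 0.2
grasp_force: 10.2
```

Request:
{"op": "drive_tool", "data": {
  "targets": [
    [1,8,0,0,0],
    [1,22,0,-20,0],
    [1,32,0,-60,0],
    [1,32,0,-105,0],
    [1,32,0,-145,0],
    [1,32,0,-155,0],
    [1,32,0,-155,0],
    [1,32,0,-155,0]
  ]
}}

```text
clock: 39.15
position: [517.3, -322.5, 199.2]
ee_rot: [-0.679, 0.734, 0.001, -0.0]
contact_force: [0.9, -0.1, -1.2]
gripper_width: -0.0
grasp_force: 0.0
```

```bash
python3 - <<'E'
from h import *
s=arm.read_state();print(s['position'],s['clock'])
c,im0=snap('wrist','w14.png'); im=im0.mean(2).astype(int)
a=np.radians(-4.5);b2=np.array([601.3,-109.4]);X=np.array([np.cos(a),np.sin(a)]);Y=np.array([-X[1],X[0]])
print(proj(c,[[*(b2-66*X-(149.6+d)*Y),59] for d in(0,5,32,36)]).round(1).tolist())
x=int(proj(c,[[*(b2-66*X-155*Y),59]])[0,0])
for r in range(238,296): print(r,' '.join('%3d'%v for v in im[r,x-14:x+16:2]))
E
```

```text
[ 517.33286731 -322.47223742  199.21160905] 39.15
[[277.3, 275.7], [277.3, 270.5], [277.3, 241.2], [277.3, 236.7]]
238  94 141 164 163 161 163 166 167 166 165 164 169 172 171 152
239 104 159 188 186 185 187 190 191 189 188 188 194 197 194 171
240 108 168 203 202 200 203 205 208 205 203 202 209 212 208 180
241 108 169 206 205 204 206 210 210 208 206 205 212 214 211 181
242 108 170 206 204 203 205 209 209 208 206 205 212 214 210 180
243 108 171 205 204 202 205 208 207 205 204 204 212 213 210 179
244 106 171 205 203 202 204 198 186 184 191 203 211 214 209 178
245 105 172 205 203 201 195 166 128 127 155 195 211 212 208 178
246 105 172 205 203 199 168 119  96  97 116 171 208 212 208 177
247 106 173 204 203 190 130  95  93  96  99 138 199 211 207 175
248 105 173 203 202 175 105  92  94  96  97 111 183 211 206 175
249 103 173 203 202 164  96  92  93  95  98 100 172 210 205 174
250 105 174 203 201 161  95  91  94  96  97  97 163 208 205 174
251 106 174 203 201 158  94  91  94  95  97  96 155 207 203 173
252 106 174 202 201 161  95  91  93  96  97  96 156 206 203 172
253 106 173 202 201 169  
[... 2026 characters left out ...]
  61  64  64  63  63  62  40  13  13  13  39  62  63  63  64
286  62  64  64  64  63  62  37  14  13  13  40  62  64  63  64
287  61  64  64  63  63  62  39  14  12  13  40  61  63  63  62
288  61  64  63  64  64  62  39  13  13  13  39  62  63  64  64
289  62  63  64  63  63  62  38  14  12  14  40  62  64  64  64
290  63  64  64  64  64  62  38  11  11  14  40  62  64  64  63
291  63  63  64  64  63  62  37  13  13  13  39  62  64  64  64
292  63  64  63  63  64  62  36  14  12  12  37  62  63  63  64
293  63  63  63  63  63  60  34  12  10  13  34  61  62  63  63
294  63  63  63  64  63  61  33  12  11  13  34  61  63  64  63
295  63  64  64  64  64  62  33  14  11  13  33  61  64  63  63
```

Request:
{"op": "drive_tool", "data": {
  "targets": [
    [-0.2,6,0,-1,0],
    [-0.2,6,0,-1,0],
    [-0.2,6,0,-1,0],
    [-0.2,6,0,-1,0]
  ]
}}

```text
clock: 39.6
position: [517.6, -329.2, 201.3]
ee_rot: [-0.679, 0.734, 0.0, -0.0]
contact_force: [-0.6, 0.2, -0.1]
gripper_width: 51.2
grasp_force: 0.0
```

```bash
python3 - <<'E'
from h import *
s=arm.read_state();print(s['position'],s['clock'])
c,im0=snap('wrist','w15.png'); im=im0.mean(2).astype(int)
a=np.radians(-4.5);b2=np.array([601.3,-109.4]);X=np.array([np.cos(a),np.sin(a)]);Y=np.array([-X[1],X[0]])
P=proj(c,[[*(b2-66*X-(149.6+d)*Y),z] for d,z in((0,59),(5,59),(32,59),(32,47),(0,75))]).round(1);print(P.tolist())
x=int(P[0,0])
for r in list(range(238,250))+list(range(270,296)): print(r,' '.join('%3d'%v for v in im[r,x-16:x+20:2]))
E
```

```text
[ 517.55160056 -329.20365868  201.29566849] 39.6
[[278.5, 281.7], [278.5, 276.6], [278.5, 247.9], [278.5, 242.3], [278.4, 291.2]]
238  88  88  89  90  90  88  88  88  88  90 138 144 145 145 145 147 148 148
239  88  88  88  87  87  86  86  86  85  86 131 138 139 139 140 145 148 147
240  88  88  84  77  76  77  76  76  75  77 110 114 115 115 116 134 147 147
241  89  86  72  65  65  64  64  64  65  65  77  77  77  78  81 109 144 145
242  89  84  71  76  78  77  77  77  79  79  79  79  79  82  82  90 138 145
243  90  82  91 111 112 111 111 113 116 116 115 114 115 119 119 106 129 146
244  91  87 122 145 147 144 145 149 150 150 148 147 152 155 153 136 128 146
245  92  95 142 172 172 170 172 175 176 175 174 174 179 182 180 158 132 145
246  91 100 154 191 192 190 192 195 196 195 194 193 200 203 199 174 135 144
247  92 101 159 201 202 200 202 205 206 204 202 201 208 211 207 178 134 144
248  90 101 160 203 204 201 204 207 207 205 204 202 209 212 208 177 134 144
249  88  99 161 203 203 201 204 206 206 204 203 203 209 212 207 177 134 145
270  81  97 167 194 195 192 193 197 198 195 192 189 195 19
[... 1217 characters left out ...]
  83  83  93 141
287  81  81  82  84  83  83  83  82  82  80  77  80  82  82  83  83  91 137
288  82  82  83  83  84  83  83  83  83  81  80  81  82  82  83  84  90 135
289 104 104 105 105  99  98  99  97  97  97  94  96  97  97  98  98 102 137
290 166 166 167 164 150 148 147 148 148 147 146 147 147 147 148 148 148 152
291 219 220 220 219 206 204 204 204 204 203 203 204 204 204 204 204 201 169
292 228 229 229 228 227 226 226 226 226 225 225 226 226 226 226 226 223 176
293 229 229 229 229 229 229 229 229 229 229 229 229 229 229 229 229 226 176
294 229 229 229 229 229 230 229 229 228 228 229 229 230 229 230 230 226 176
295 229 229 229 229 229 229 229 229 229 229 229 229 229 230 229 229 226 175
```

Request:
{"op": "drive_tool", "data": {
  "targets": [
    [1,4,0,30,0],
    [1,4,0,75,0],
    [1,4,0,120,0],
    [1,4,0,145,0],
    [1,4,0,156,0],
    [1,-6,0,156,0],
    [1,-16,0,156,0],
    [1,-24,0,156,0],
    [1,-28,0,156,0],
    [1,-30,0,156,0],
    [1,-30,0,156,0]
  ]
}}

```text
clock: 40.75
position: [520.4, -299.0, 46.6]
ee_rot: [-0.679, 0.734, -0.001, 0.0]
contact_force: [0.1, 0.1, 0.3]
gripper_width: 0.2
grasp_force: 0.0
```

Request:
{"op": "drive_tool", "data": {
  "targets": [
    [1,0,0,3,0],
    [1,-3,0,3,0],
    [1,-6,0,3,0],
    [1,-9,0,3,0],
    [1,-9,1,3,0],
    [1,-10,-1,3,0],
    [1,-10,1,3,0],
    [1,-11,0,3,0],
    [1,-11,0,3,0]
  ]
}}

```text
clock: 41.65
position: [520.6, -296.5, 45.4]
ee_rot: [-0.679, 0.734, -0.004, -0.003]
contact_force: [-7.0, -30.2, 3.5]
gripper_width: 0.1
grasp_force: 15.1
```

Request:
{"op": "drive_tool", "data": {
  "targets": [
    [1,11,0,0,0],
    [1,22,0,-20,0],
    [1,22,0,-60,0],
    [1,22,0,-100,0],
    [1,22,20,-125,0],
    [1,15,60,-130,0],
    [-0.5,5,100,-130,0],
    [-0.5,-5,130,-130,0],
    [-0.5,-13,140,-130,0],
    [-0.5,-13,140,-130,0],
    [-0.5,-13,140,-130,0]
  ]
}}

```text
clock: 42.75
position: [383.6, -264.7, 173.2]
ee_rot: [-0.679, 0.734, -0.001, 0.0]
contact_force: [-0.3, -0.1, 0.9]
gripper_width: 64.2
grasp_force: 0.0
```

```bash
python3 - <<'E'
from h import *
s=arm.read_state();print(s['position'],s['clock'],s['gripper_width'],s['joints'].round(2))
c,im=snap('wrist','w16.png'); hsv=cv2.cvtColor(im,cv2.COLOR_BGR2HSV); red=(((hsv[...,0]<8)|(hsv[...,0]>172))&(hsv[...,1]>150)&(hsv[...,2]>90)).astype(np.uint8)
for r in cv2.findContours(red,0,1)[0]:
    if cv2.contourArea(r)>300: (u,v),rr=cv2.minEnclosingCircle(r); print('red',u,v,rr,onz(c,[u,v],76),onz(c,[[u-rr,v],[u+rr,v]],76)[:,:2].tolist())
c,im=snap('top','top7.png'); hsv=cv2.cvtColor(im,cv2.COLOR_BGR2HSV); k=im[185:230,355:400].mean(2).astype(int)
print(proj(c,[[523,-271,59]])); print('\n'.join(''.join(' .:-=+*#%@'[min(9,v//26)] for v in r) for r in k))
plan(378,-287.5,100)
E
```

```text
[ 383.61777062 -264.74846757  173.19631272] 42.75 64.16057118375578 [-0.25  0.17 -0.46  0.   -0.94  0.18]
red 285.0505676269531 179.4233856201172 29.954368591308594 [[ 377.77347893 -289.57972035   76.        ]] [[397.59335049829485, -291.10561795650057], [357.94873662275967, -288.07162954149106]]
[[377.45775778 213.50105738]]
%%%#%%%%%%%%%%%%=+***********************++++
%%%#%%%%%%%%%%%%+****************************
%%%#%%%%%%%%%%%%+****************************
%%%#%%##%%%%%%%%+*************+**************
%%%*%%%%%#%%%%%#=+***************************
%%%+%%%%%%%%%%%%=++**************************
%@%*%%%%%%%#%%%%++*******************+*******
%%%*%#%%%%%#%%%#+++**************************
%%%*%%%%%#%##%%%+*************+**************
%@%*%%%%%%%%%%%%+****************************
%@#+%%%%%#%%%%%#+****************************
%@*+%%%#%%%%%%%******+***********************
%@%+%%%%######%******************************
%%%*%%%%%%%%%%%**********************++******
%@%#%%%%%%%%%%%+*+*****************+*********
%@#*%%%%%%%%%%%+******************+****+*****
%@==+#%%%%%%%%%+*******************+
[... 649 characters left out ...]
****
::::::::+*=+*+-+*+====----==+****************
=--...:.-=-=++:=+==========-+****************
+++:.:=.::::::::---------=--=****************
***-.:-::.::::::::::::::::--=+***************
***-::::::--::-:::---::-::---=***************
**#:::::-.=====--:::::::------***************
###.::::-.+++++==----::::-----=**************
##%.::::+.+**++++++===-:-:----=+*************
##%.::::*.******++++++===------=*************
#%#.:::-#.##*********++++++==--=++***********
%%+:::::#:####************+++++====+++*******
%%.:-::-+-%########**********+++++====++++***
%@.--:-=-+%#############*********+++++====+++
%@.:-:-*.*%%###############*********++++++===
plan [23.   4.  72.8] roll 0 cur yaw 175.55 j6 0.18
```

Request:
{"op": "drive_tool", "data": {
  "targets": [
    [-0.5,24,5,0,0],
    [-0.5,24,5,35,0],
    [-0.5,24,5,70,0],
    [-0.5,24,5,95,0],
    [-0.5,24,5,105,0],
    [-0.5,24,5,108,0],
    [-0.5,24,5,108,0],
    [-0.5,24,5,108,0]
  ]
}}

```text
clock: 43.65
position: [376.6, -288.4, 65.9]
ee_rot: [-0.679, 0.734, -0.001, 0.001]
contact_force: [-0.1, 1.4, -0.4]
gripper_width: 63.9
grasp_force: 0.0
```

Request:
{"op": "drive_tool", "data": {
  "targets": [
    [-0.5,0,0,3,0],
    [0,0,0,3,0],
    [0.3,0,0,3,0],
    [1,0,0,3,0],
    [1,0,0,3,0],
    [1,0,0,3,0]
  ]
}}

```text
clock: 44.25
position: [377.7, -288.6, 63.1]
ee_rot: [-0.679, 0.734, -0.002, 0.001]
contact_force: [2.4, 0.8, 5.6]
gripper_width: 37.5
grasp_force: 59.8
```

Request:
{"op": "drive_tool", "data": {
  "targets": [
    [1,0,0,0,6],
    [1,0,0,-0.5,12],
    [1,0,0,-1,18],
    [1,0,0,-2,24],
    [1,0,0,-3,30],
    [1,0,0,-4,36],
    [1,0,0,-5.5,42],
    [1,0,0,-7,48],
    [1,0,0,-8,54],
    [1,0,0,-8,57],
    [1,0,0,-8,57]
  ]
}}

```text
clock: 45.35
position: [377.2, -288.4, 70.8]
ee_rot: [-0.247, 0.969, -0.001, 0.002]
contact_force: [3.8, 1.8, 5.7]
gripper_width: 37.3
grasp_force: 60.6
```

Release, rise, and measure the button's height.

Request:
{"op": "drive_tool", "data": {
  "targets": [
    [0,0,0,0,57],
    [-0.5,0,0,0,0],
    [-0.5,0,0,0,0],
    [-0.5,0,0,-30,0],
    [-0.5,0,0,-70,0],
    [-0.5,0,0,-110,0],
    [-0.5,0,0,-110,0],
    [-0.5,0,0,-110,0]
  ]
}}

```text
clock: 46.15
position: [375.0, -287.8, 180.1]
ee_rot: [-0.245, 0.969, 0.0, 0.0]
contact_force: [-0.4, -0.3, -0.2]
gripper_width: 63.8
grasp_force: 0.0
```

```bash
python3 - <<'E'
from h import *
def red(name):
    c,im=snap(name); hsv=cv2.cvtColor(im,cv2.COLOR_BGR2HSV); m=(((hsv[...,0]<8)|(hsv[...,0]>172))&(hsv[...,1]>150)&(hsv[...,2]>90)).astype(np.uint8)
    return c,im,[q for q in cv2.findContours(m,0,1)[0] if cv2.contourArea(q)>60]
s=arm.read_state();print(s['position'],s['clock'],s['contact_force'])
c,im,q=red('wrist')
for r in q: (u,v),rr=cv2.minEnclosingCircle(r); print(u,v,rr,'diam at 76/84',[np.linalg.norm(np.diff(onz(c,[[u-rr,v],[u+rr,v]],z),axis=0)).round(1) for z in(76,84)], onz(c,[[u,v]],84))
for n in('scene','top'):
    c,im,q=red(n); print(n,[(cv2.boundingRect(r),cv2.contourArea(r)) for r in q], [proj(c,[[377.8,-288,z]])[0].round(1).tolist() for z in(76,84)])
im0=cv2.imread('pics/scene0.png');hsv=cv2.cvtColor(im0,cv2.COLOR_BGR2HSV); m=(((hsv[...,0]<8)|(hsv[...,0]>172))&(hsv[...,1]>150)&(hsv[...,2]>90)).astype(np.uint8)
print('start scene',[(cv2.boundingRect(r),cv2.contourArea(r)) for r in cv2.findContours(m,0,1)[0] if cv2.contourArea(r)>60])
E
```

```text
[ 374.95388412 -287.75601697  180.07406014] 46.15 [-0.42391493 -0.31933377 -0.18926545]
277.30645751953125 215.17990112304688 28.776586532592773 diam at 76/84 [np.float64(40.5), np.float64(39.2)] [[ 375.13394446 -288.95087441   84.        ]]
scene [((373, 193, 14, 11), 82.0)] [[378.4, 197.2], [379.0, 195.1]]
top [((56, 44, 13, 17), 82.0)] [[386.2, 264.7], [386.7, 264.5]]
start scene [((372, 193, 14, 11), 79.5)]
```

```bash
python3 - <<'E'
from h import *
def cen(im):
    k=im[180:215,360:400].astype(float); w=np.clip(k[...,2]-k[...,:2].max(2)-40,0,None); y,x=np.mgrid[180:215,360:400]; return (w*x).sum()/w.sum(),(w*y).sum()/w.sum(),w.sum()
print(cen(cv2.imread('pics/scene0.png'))); c,im=snap('scene','scene9.png'); print(cen(im))
c,w=snap('wrist','w17.png')
# white/handle check: gate
a=np.radians(-4.5);b2=np.array([601.3,-109.4]);X=np.array([np.cos(a),np.sin(a)]);h=b2-66*X
t,ti=snap('top'); p=proj(t,[[*h,150]])[0]; u,v=p.astype(int); print(p); print('\n'.join(' '.join('%3d'%q for q in r) for r in ti[v-10:v+12,u-5:u+6].mean(2).astype(int)))
E
```

```text
(np.float64(378.48231670971586), np.float64(197.33469103914166), np.float64(10066.0))
(np.float64(379.2400944788899), np.float64(197.73469146737526), np.float64(16935.0))
[319.94603623 204.30287935]
233 231 231 232 230 233 232 230 234 230 232
232 232 231 232 232 229 232 230 233 229 233
237 238 237 233 234 232 231 230 230 230 231
207 211 209 239 239 235 234 232 231 232 232
117 121 112 203 210 240 241 238 240 238 234
129 134 132 126 120 207 220 218 212 210 238
131 137 120 114 112 120 117 116 114 119 210
136 129  64  48  49  82  83  80  74 102 111
145 110  35  10   2   5   1   1   4   0  40
136  98  33  25  27  18  20  23  18  14  17
138  55  13  23  14  25  26  21  23  17  21
105  45  13  24  26  22  31  13  18  31  46
 31   0  11  10   2  16  17  19   9  40  71
119  70  20   0   3   5   0  25  28  45  99
181 105  43  29  18   5  23  46  44  49 131
171 122  65  63  43  32  36  50  49  57 170
138 111  80  60  55  35  50  48  56  87 193
 65  73  65  52  32  40  54  53  56 140 201
 73  80  57  36  43  47  61  49  60 169 207
 73  71  39  41  43  53  66  62  84 193 213
 86  63  42  39  46  62  59  64 119 213 217
 84  38  36  44  48  71  49  67 160 223 221
```

Request:
{"op": "drive_tool", "data": {
  "targets": [
    [1,0,0,40,0],
    [1,0,0,75,0],
    [1,0,0,88,0],
    [1,0,0,92,0],
    [1,0,0,94,0],
    [1,0,0,95,0],
    [1,0,0,95,0],
    [1,0,0,95,0]
  ]
}}

```text
clock: 47.25
position: [376.0, -288.2, 85.6]
ee_rot: [-0.246, 0.969, -0.001, 0.001]
contact_force: [0.1, 0.1, 0.3]
gripper_width: -0.0
grasp_force: 0.0
```

Request:
{"op": "drive_tool", "data": {
  "targets": [
    [1,0,0,1.2,0],
    [1,0,0,2.4,0],
    [1,0,0,2.4,0]
  ]
}}

```text
clock: 47.55
position: [375.8, -288.1, 82.6]
ee_rot: [-0.246, 0.969, -0.0, 0.0]
contact_force: [0.0, -0.6, 0.7]
gripper_width: 0.0
grasp_force: 0.5
```

Request:
{"op": "drive_tool", "data": {
  "targets": [
    [1,0,0,0.5,0],
    [1,0,0,0.9,0],
    [1,0,0,0.9,0]
  ]
}}

```text
clock: 47.85
position: [375.1, -287.8, 81.2]
ee_rot: [-0.246, 0.969, 0.0, -0.0]
contact_force: [-0.3, 0.2, 0.3]
gripper_width: 0.0
grasp_force: 0.0
```

Request:
{"op": "drive_tool", "data": {
  "targets": [
    [-0.5,0,0,-30,0],
    [-0.5,0,0,-70,0],
    [-0.5,0,0,-99,0],
    [-0.5,0,0,-99,0],
    [-0.5,0,0,-99,0]
  ]
}}

```text
clock: 48.35
position: [375.3, -287.8, 180.7]
ee_rot: [-0.246, 0.969, -0.0, 0.001]
contact_force: [-0.3, -0.3, -0.8]
gripper_width: 63.9
grasp_force: 0.0
```

```bash
python3 - <<'E'
from h import *
def cen(im):
    k=im[180:215,360:400].astype(float); w=np.clip(k[...,2]-k[...,:2].max(2)-40,0,None); y,x=np.mgrid[180:215,360:400]; return (w*x).sum()/w.sum(),(w*y).sum()/w.sum(),w.sum()
print(arm.read_state()['position'])
c,im=snap('scene','scene10.png'); print(cen(cv2.imread('pics/scene9.png')),cen(im))
c,w=snap('wrist','w18.png')
def circ(w):
    hsv=cv2.cvtColor(w,cv2.COLOR_BGR2HSV); m=(((hsv[...,0]<8)|(hsv[...,0]>172))&(hsv[...,1]>150)&(hsv[...,2]>90)).astype(np.uint8)
    r=max(cv2.findContours(m,0,1)[0],key=cv2.contourArea); e=cv2.fitEllipse(r); return cv2.minEnclosingCircle(r),cv2.contourArea(r),e
for f in('w1','w16','w17','w18'): print(f,circ(cv2.imread(f'pics/{f}.png')))
# knob stripe angle
E
```

```text
[ 375.29414984 -287.79597508  180.69609968]
(np.float64(379.2400944788899), np.float64(197.73469146737526), np.float64(16935.0)) (np.float64(378.5044914517531), np.float64(199.7709649376992), np.float64(17255.0))
w1 (((278.1910705566406, 203.39430236816406), 26.857070922851562), 1977.5, ((278.65533447265625, 202.86093139648438), (50.02641677856445, 50.61448669433594), 114.58775329589844))
w16 (((285.0505676269531, 179.4233856201172), 29.954368591308594), 2343.5, ((285.3495178222656, 177.60165405273438), (52.78114318847656, 57.30384063720703), 105.90412902832031))
w17 (((276.0, 217.0), 29.06898307800293), 2309.0, ((275.8525695800781, 216.76878356933594), (53.54108810424805, 55.276451110839844), 100.90742492675781))
w18 (((276.32958984375, 212.52621459960938), 28.02389144897461), 2154.5, ((276.372314453125, 211.73443603515625), (51.975791931152344, 53.1231575012207), 97.77827453613281))
```

The button had popped up, but my touch check pressed it back down: the scene centroid dropped 2 px. I twist it again and leave it alone afterwards.

```bash
python3 -c "
from h import *; plan(377.5,-288.4,63)"
```

```text
plan [ -2.4  -2.4 116.3] roll 0 cur yaw 118.51 j6 -0.76
```

Request:
{"op": "drive_tool", "data": {
  "targets": [
    [-0.5,-2,-2,40,0],
    [-0.5,-2,-2,80,0],
    [-0.5,-2,-2,105,0],
    [-0.5,-2,-2,114,0],
    [-0.5,-2,-2,117,0],
    [-0.5,-2,-2,117,0],
    [0,-2,-2,117,0],
    [0.3,-2,-2,117,0],
    [1,-2,-2,117,0],
    [1,-2,-2,117,0],
    [1,-2,-2,117,0]
  ]
}}

```text
clock: 49.55
position: [378.0, -288.1, 65.0]
ee_rot: [-0.246, 0.969, 0.0, 0.0]
contact_force: [-2.9, 6.0, 6.5]
gripper_width: 37.2
grasp_force: 59.3
```

Request:
{"op": "drive_tool", "data": {
  "targets": [
    [1,0,0,0,6],
    [1,0,0,-0.5,12],
    [1,0,0,-1,18],
    [1,0,0,-2,24],
    [1,0,0,-3,30],
    [1,0,0,-4,36],
    [1,0,0,-5.5,42],
    [1,0,0,-7,48],
    [1,0,0,-8,54],
    [1,0,0,-8,57],
    [1,0,0,-8,57],
    [1,0,0,-8,57]
  ]
}}

```text
clock: 50.75
position: [377.9, -288.4, 72.3]
ee_rot: [0.245, 0.969, 0.0, 0.0]
contact_force: [-1.8, 5.2, 4.9]
gripper_width: 37.2
grasp_force: 62.1
```

Request:
{"op": "drive_tool", "data": {
  "targets": [
    [0,0,0,0,0],
    [-0.5,0,0,0,0],
    [-0.5,0,0,0,0],
    [-0.5,0,0,-30,0],
    [-0.5,0,0,-70,0],
    [-0.5,0,0,-110,0],
    [-0.5,0,0,-110,0],
    [-0.5,0,0,-110,0]
  ]
}}

```text
clock: 51.55
position: [378.6, -288.9, 182.3]
ee_rot: [0.246, 0.969, 0.0, 0.001]
contact_force: [0.4, 0.6, -0.2]
gripper_width: 64.1
grasp_force: 0.0
```

```bash
python3 - <<'E'
from h import *
def cen(im):
    k=im[180:215,360:400].astype(float); w=np.clip(k[...,2]-k[...,:2].max(2)-40,0,None); y,x=np.mgrid[180:215,360:400]; return (w*x).sum()/w.sum(),(w*y).sum()/w.sum(),w.sum()
s=arm.read_state();print(s['position'],s['clock'],s['contact_force'])
c,im=snap('scene','scene11.png'); print([cen(i) for i in(cv2.imread('pics/scene9.png'),cv2.imread('pics/scene10.png'),im)])
E
```

```text
[ 378.58799273 -288.93351364  182.25118261] 51.55 [ 0.42133698  0.59594048 -0.24449085]
[(np.float64(379.2400944788899), np.float64(197.73469146737526), np.float64(16935.0)), (np.float64(378.5044914517531), np.float64(199.7709649376992), np.float64(17255.0)), (np.float64(379.00187852222916), np.float64(197.58034951898446), np.float64(17567.0))]
```

```bash
python3 -c "
from h import *; print(arm.job_done())"
```

```text
the job is handed in; nothing more can be done
None
```

I handed the job in with the stop latched first, both magazines in bays 2 and 3, the gate upright, the pin pushed to a hard stop (though one image suggested a gap of about 3 mm at the bracket), and the knob twisted up; my own touch check had relatched it, so I twisted it twice, I viewed 16 pictures against the limit of 14, and no verdict came back.

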